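Empty the parts carrier into the scrap bin and hold it up

TASK

Lift the wooden parts carrier by its bar with the two nuts and two castor wheels still in it, and tip all four out into the red scrap bin. Then bring the empty carrier back to level and hold it still in the air off to the side of the bin (no part of it over the bin), with at least 15 cm of air under it, ready for a colleague to take: finish while still holding it, do not put it down. Leave the other things on the bench alone.

Things in the scene. Friction and masses are not known exactly. Their poses are not given: they have to be found in the camera images.
- carrier_bar (a point): the fixed dark wooden carrying bar over the parts carrier (see carrier). Point: centre of the bar, 135 mm above the carrier's flat underside. Axes: z up when level, y along the bar. Rigid, flat-sided bar: 154 mm long (y) between the two end boards, 22 mm wide (x), 30 mm tall. The weight hangs close under the bar's middle: 0.25 to 0.47 kg empty, plus 0.2 kg of parts
- bin_mouth (a point): the red scrap bin, open on top, fixed to the bench. Point: centre of its mouth, level with the rim, 90 mm above the bench. Axes: x along its 260 mm side, y along its 240 mm side (outer sizes; a 6 mm rim strip is added all round), z up. Walls 6 mm. Carrier and bin stand one left and one right of the robot's middle line, either way round
- nut0_mid (a point): one of two bare steel hex nuts, 36 mm over its corners, 18 mm thick, 70 g, lying in the carrier. Point: its centre
- nut1_mid (a point): one of two bare steel hex nuts, 36 mm over its corners, 18 mm thick, 70 g, lying in the carrier. Point: its centre
- wheel0_mid (a point): one of two small hard black castor wheels with an orange hub, 34 mm in diameter, 20 mm wide, 30 g, lying on its side in the carrier. Point: its centre
- wheel1_mid (a point): one of two small hard black castor wheels with an orange hub, 34 mm in diameter, 20 mm wide, 30 g, lying on its side in the carrier. Point: its centre
- screwdriver: bystander: a screwdriver with a red handle lying between the carrier and the bin, about 200 mm long and at most 26 mm thick, along its x. Origin: under its middle
- oiler: bystander: a blue plastic bottle, 52 mm in diameter, 115 mm tall. Origin: centre of its underside
- tape_roll: bystander: a yellow ring-shaped roll lying flat, 90 mm in diameter, 30 mm tall. Origin: centre of its underside
- mug: bystander: a blue mug, 80 mm in diameter (handle at its y), 90 mm tall. Origin: centre of its underside
- wrench: bystander: a steel wrench lying flat along its x, about 170 mm long. Origin: under its middle
- carton: bystander: a closed cardboard box 90 x 130 x 70 mm (x, y, z). Origin: centre of its underside
- carrier: the loose wooden parts carrier with yellow ends. Origin: centre of underside; axes as carrier_bar. Floor 80 mm wide (x); long sides flare at 15 degrees above level to x = +-72 mm, edges 15 mm high. End boards at y = +-77 to 85 mm, 140 mm wide to height 36 mm, then 50 mm wide to 152 mm. Parts leave over either long side once it is turned about the bar by about 50 degrees; tray and parts are slippery
- bin: the scrap bin as a whole (see bin_mouth). Origin: centre of its underside, 90 mm below the centre of its mouth; same axes
There are look-alikes about, which are no part of the job. There is more than one size of the carrier; the one meant has the size given above.

How it is judged (in metres and radians):
On the way, in this order (a step that is already met when the one before it is completed fails the run):
1. the carrier is lifted level off the bench with all four parts still in it (height (world z) of carrier_bar above 0.165 m and angle between carrier_bar's own z axis and vertical below 0.35 rad and x of nut0_mid in the frame of carrier_bar between -0.075 and 0.075 m and y of nut0_mid in the frame of carrier_bar between -0.083 and 0.083 m and z of nut0_mid in the frame of carrier_bar between -0.135 and -0.08 m and x of nut1_mid in the frame of carrier_bar between -0.075 and 0.075 m and y of nut1_mid in the frame of carrier_bar between -0.083 and 0.083 m and z of nut1_mid in the frame of carrier_bar between -0.135 and -0.08 m and x of wheel0_mid in the frame of carrier_bar between -0.075 and 0.075 m and y of wheel0_mid in the frame of carrier_bar between -0.083 and 0.083 m and z of wheel0_mid in the frame of carrier_bar between -0.135 and -0.08 m and x of wheel1_mid in the frame of carrier_bar between -0.075 and 0.075 m and y of wheel1_mid in the frame of carrier_bar between -0.083 and 0.083 m and z of wheel1_mid in the frame of carrier_bar between -0.135 and -0.08 m), for 0.2 s.
2. all four parts are in the bin (x of nut0_mid in the frame of bin_mouth between -0.13 and 0.13 m and y of nut0_mid in the frame of bin_mouth between -0.12 and 0.12 m and z of nut0_mid in the frame of bin_mouth between -0.09 and -0.005 m and x of nut1_mid in the frame of bin_mouth between -0.13 and 0.13 m and y of nut1_mid in the frame of bin_mouth between -0.12 and 0.12 m and z of nut1_mid in the frame of bin_mouth between -0.09 and -0.005 m and x of wheel0_mid in the frame of bin_mouth between -0.13 and 0.13 m and y of wheel0_mid in the frame of bin_mouth between -0.12 and 0.12 m and z of wheel0_mid in the frame of bin_mouth between -0.09 and -0.005 m and x of wheel1_mid in the frame of bin_mouth between -0.13 and 0.13 m and y of wheel1_mid in the frame of bin_mouth between -0.12 and 0.12 m and z of wheel1_mid in the frame of bin_mouth between -0.09 and -0.005 m), for 0.2 s.
At the end, for the whole second after the job is handed in: All four parts lie in the bin, below its rim. Only the fingers carry the carrier: underside at least 135 mm above the bench, within 0.12 rad of level, slower than 30 mm/s and 0.15 rad/s, its centre at least 190 mm from the bin's centre seen from above (all of step 2 and height (world z) of carrier_bar above 0.27 m and angle between carrier_bar's own z axis and vertical below 0.12 rad and linear speed of carrier below 0.03 m/s and angular speed of carrier below 0.15 rad/s and horizontal distance between carrier_bar and bin_mouth above 0.19 m and contact force between the fingers and carrier above 2 N and contact force between carrier and bin below 0.1 N and contact force between carrier and screwdriver below 0.1 N and contact force between carrier and oiler below 0.1 N and contact force between carrier and tape_roll below 0.1 N and contact force between carrier and mug below 0.1 N and contact force between carrier and wrench below 0.1 N and contact force between carrier and carton below 0.1 N); the arm keeps its last pose, push and grip.
It fails at once if another thing on the bench is shifted by more than 30 mm (distance of any of screwdriver, oiler, tape_roll, mug, wrench, carton from where it was at the start of the episode above 0.03 m).
It also fails if it takes over 48 s, if anything falls off the work surface, if the arm or the gripper's body presses on something with over 40 N, if the wrist force passes 120 N, or if a joint passes its speed limit or range.

ROBOT

A 6-joint arm with a two-finger parallel gripper is mounted at the origin on the work surface. World frame = base frame: x ahead of the robot, y to its left, z up, the work surface at z = 0. Lengths are in m, angles in degrees, forces in N, time in s.
With the tool pointing down it reaches from about 0.35 to 0.875 m from the base axis. Payload 4.2 kg.
Tool frame: the origin (TCP) lies at the very end of the fingers, on their centre line; the grasp point (between the pads) lies 19 mm behind it; y points along the fingers, z is the direction in which the jaws open and shut, and the axes are right-handed (so a half turn about y gives the same grasp; the last joint's range is limited). The gripper opens to 87 mm and grips with 3 to 60 N. Pads are 19 mm wide; open, the fingers measure 117 mm over their backs; the gripper's body (75 mm by 190 mm) begins 51 mm behind the grasp point.
Start: joints at [-57.376, 22.042, 0.453, 0, -68.411, -14.817], TCP at [0.191, -0.595, 0.202] pointing down, gripper open.
Joint ranges: [-179.83, 179.83], [-69.29, 118.12], [-61.27, 80.66], [-181.25, 117.63], [-171.15, -9.14], [-177.46, 177.46]. Speed limits (degrees/s): [159.86, 159.86, 180, 180, 180, 180].

INTERFACE

Orientations are given as a 3x3 rotation matrix whose columns are the frame's x, y, z axes.
In Python, from station import r, eyes gives the robot as it stands.
- The arm moves only by the tool play_rows, never from a script. Its argument "deltas" is one flat list of numbers, 5 for each row, row after row: the closure in counts, from 0 (fully open) to 255 (shut), then the shift along the tool's x, y, z in mm, then the turn about the tool's y in rad. In form: [claw, tx, ty, tz, roll, claw, tx, ty, tz, roll, ...]. A call has exactly 10 rows; each row shifts and turns the commanded pose from where the row before left it, along the tool's axes as they then stand; what a row does not reach is not made up. A row lasts 1/10 s, in which the tool goes at most 50 mm and 8.59 degrees, less where a joint would pass 70% of its speed; a pose out of reach is approached as far as the arm can. A call is refused whole if a number of a shift passes 50 or a number of a turn 0.15, either way. A call with a gripper value outside its range is refused whole. The fingers move at their own pace and stop on an object; the grip force is fixed at half the most. Time passes only in rows, so rows that do not move let the fingers close, or fill a call up. It gives the time, the measured TCP pose, the force and the opening at its end, in the units of the state.
- r.sense(): the state, without advancing time (a new reading comes with each control period).
- eyes.capture(name): name is "scene" or "top" or "wrist"; returns a dict with "img" (420x560x3 uint8, blue, green, red), "vfov" (degrees; the focal length in pixels is half the picture's height over the tangent of half this angle, whatever the lens; pixels are square), "cx", "cy" (the principal point, pixels), "R" (3x3) and "t" (3): a world point X has camera coordinates R X + t; the wrist camera has in their place "tool_from_camera" (4x4, takes a point from camera to tool coordinates, whose origin is the TCP and whose axes are the tool frame's). Camera axes: x right, y down, z forward; pixel columns grow to the right and rows downward; lengths in m; the calibration is good to about 2 mm. A picture is of the moment at which its call begins: read the wrist's pose just before it. There is no depth.
- r.finish_job(): hands the job in, once; it reports no verdict.
The state is a dict: "time_s": time; "joints": joint angles; "joint_velocities": joint speeds; "effort": joint torques, N m; "tcp_pos": TCP position; "ee_rot": TCP orientation; "wrist_force": force on the tool from outside, world axes, zero at the start; "moment": the same for the moment, N m; "gripper_width": opening from 0.0 (shut) to 1.0 (fully open).
Only numpy, scipy, OpenCV 4.12 (cv2) and the standard library are available. Lean on these libraries where they do the work, as an engineer would, in place of code of your own. Each camera call takes 0.05 s, during which the arm holds its last target.

## Working session

There is one attempt and no reset: what is moved stays moved. The work goes in short steps, Python scripts to look and compute and a tool call to move; the robot and the scene stay as the last step left them, time stands still between calls to the robot, and variables do not carry over. Pictures are saved under pics/ and viewed, and the job is handed in when it is done.

Besides the shell and the picture viewer there is one more tool, called after "Request:" as a command line: name --argument value ..., lists and objects as JSON in quotes. play_rows: Moves the arm, as the interface text tells. Its arguments: {"type":"object","properties":{"deltas":{"type":"array","items":{"type":"number"}}},"required":["deltas"]}

```bash
ls; mkdir -p pics; python3 - <<'E'
from station import r, eyes
import cv2, numpy as np
s=r.sense(); print({k:np.round(v,3).tolist() for k,v in s.items()})
for n in ["scene","top","wrist"]:
    c=eyes.capture(n); cv2.imwrite(f"pics/{n}0.png",c["img"])
    print(n,{k:np.round(v,4).tolist() for k,v in c.items() if k!="img"})
E
```

```text
pics
{'time_s': 0.0, 'joints': [-57.376, 22.089, 0.379, -0.028, -68.409, -14.817], 'joint_velocities': [0.075, -0.021, -0.049, -0.1, 0.029, -0.032], 'effort': [-0.001, -39.067, 18.741, 4.22, 0.011, -0.0], 'tcp_pos': [0.191, -0.594, 0.201], 'ee_rot': [[0.952, -0.001, -0.306], [0.306, 0.002, 0.952], [-0.0, -1.0, 0.002]], 'wrist_force': [0.52, -0.63, -0.897], 'moment': [0.03, -0.045, -0.036], 'gripper_width': 0.998}
scene {'vfov': 55.001, 'cx': 284.1502, 'cy': 209.8989, 'R': [[0.8315, 0.5553, 0.0185], [0.3338, -0.4727, -0.8156], [-0.4441, 0.6843, -0.5783]], 't': [-0.4488, -0.0986, 1.6105]}
top {'vfov': 51.8013, 'cx': 276.2225, 'cy': 203.0923, 'R': [[-0.0122, -0.9996, -0.0261], [-0.9868, 0.0163, -0.161], [0.1613, 0.0238, -0.9866]], 't': [0.0171, 0.5514, 1.4983]}
wrist {'vfov': 64.2924, 'cx': 275.0756, 'cy': 207.0125, 'tool_from_camera': [[-0.0004, 0.9676, 0.2523, -0.0685], [0.0004, -0.2523, 0.9676, -0.1824], [1.0, 0.0005, -0.0002, 0.001], [0.0, 0.0, 0.0, 1.0]]}
```

View pics/scene0.png

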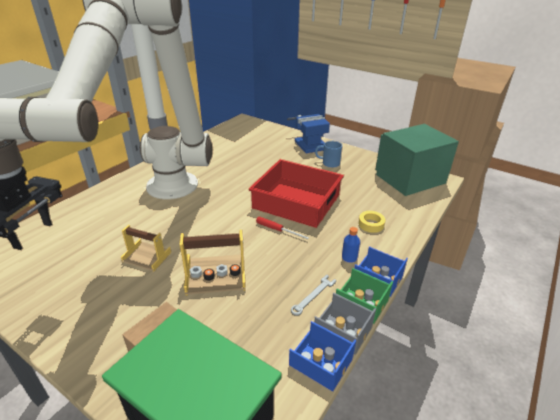

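View pics/top0.png

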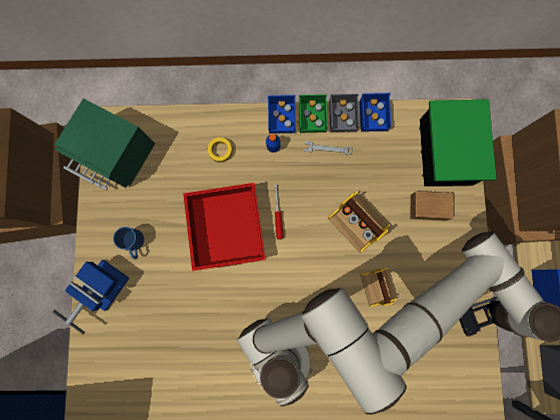

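View pics/wrist0.png

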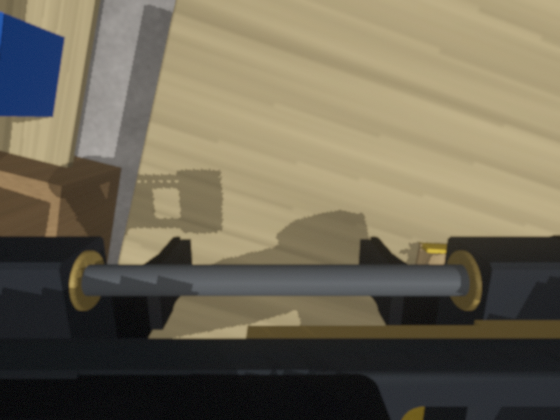

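Scene and top views: the loaded, larger carrier is at about (360,222) in top and (213,262) in scene. The small empty look-alike is at (380,288), the red bin at (225,227) and the screwdriver at (279,212). I'll zoom in on these.

```bash
python3 - <<'E'
import cv2, numpy as np
t=cv2.imread("pics/top0.png"); s=cv2.imread("pics/scene0.png")
cv2.imwrite("pics/topz.png",cv2.resize(t[180:280,310:410],None,fx=6,fy=6,interpolation=cv2.INTER_CUBIC))
cv2.imwrite("pics/scz.png",cv2.resize(s[215:305,165:265],None,fx=6,fy=6,interpolation=cv2.INTER_CUBIC))
cv2.imwrite("pics/binz.png",cv2.resize(t[170:290,170:300],None,fx=5,fy=5,interpolation=cv2.INTER_CUBIC))
E
```

```text
(no output)
```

View pics/topz.png

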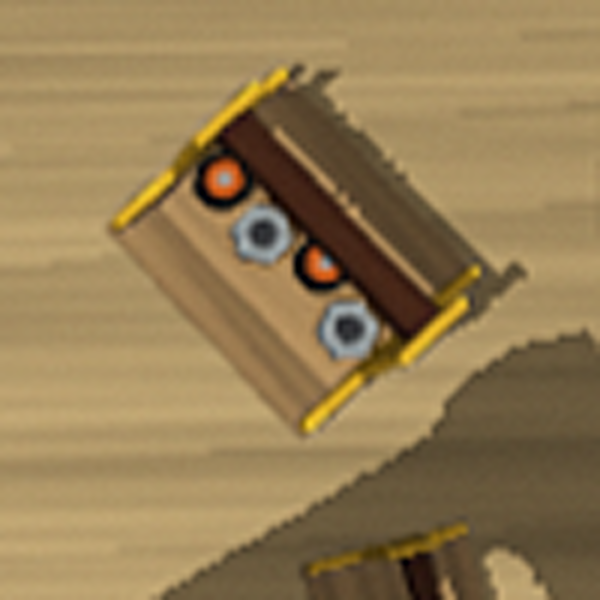

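View pics/scz.png

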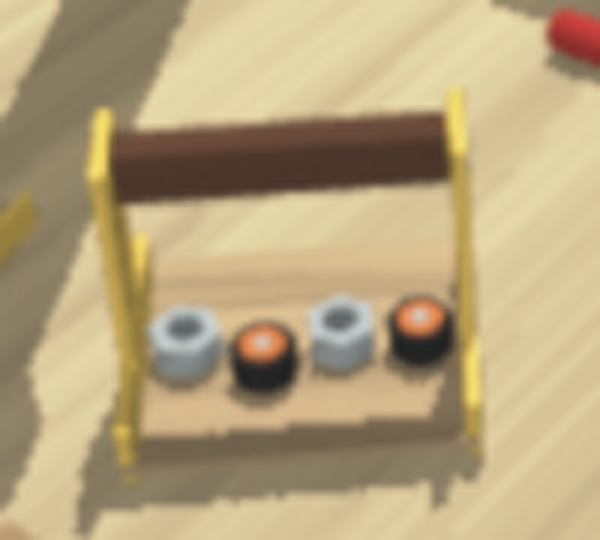

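View pics/binz.png

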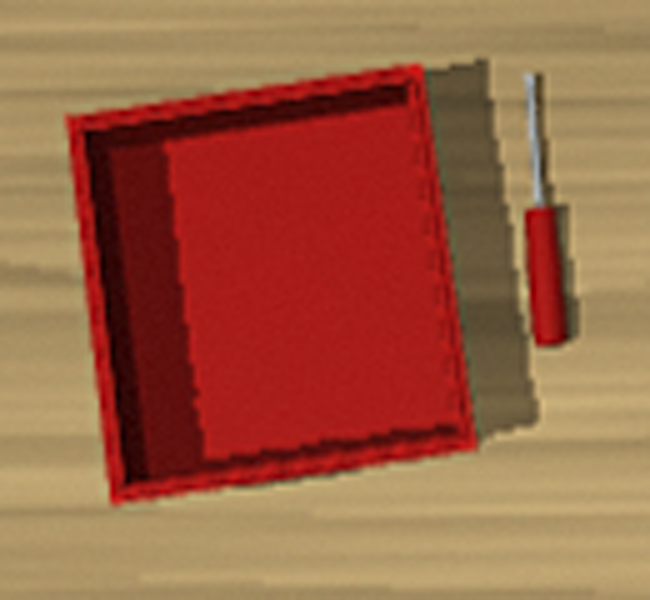

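```bash
cat > h.py <<'E'
import numpy as np, cv2
from station import r, eyes
def K(c):
    f=c["img"].shape[0]/2/np.tan(np.radians(c["vfov"])/2); return f,c["cx"],c["cy"]
def pose(c,s=None):
    if "R" in c: R=np.array(c["R"]);t=np.array(c["t"]); return R.T,-R.T@t
    T=np.array(c["tool_from_camera"]);Rt=np.array(s["ee_rot"]);p=np.array(s["tcp_pos"])
    return Rt@T[:3,:3],Rt@T[:3,3]+p
def ray(c,uv,s=None):
    f,cx,cy=K(c);Rw,o=pose(c,s);d=Rw@np.array([(uv[0]-cx)/f,(uv[1]-cy)/f,1]);return o,d/np.linalg.norm(d)
def onz(c,uv,z,s=None):
    o,d=ray(c,uv,s);return o+d*(z-o[2])/d[2]
def tri(*rays):
    A=sum(np.eye(3)-np.outer(d,d) for o,d in rays);b=sum((np.eye(3)-np.outer(d,d))@o for o,d in rays)
    X=np.linalg.solve(A,b);return X,[np.linalg.norm(np.cross(X-o,d)) for o,d in rays]
def proj(c,X,s=None):
    f,cx,cy=K(c);Rw,o=pose(c,s);v=Rw.T@(np.array(X)-o);return np.array([cx+f*v[0]/v[2],cy+f*v[1]/v[2]])
E
python3 - <<'E'
from h import *
T=eyes.capture("top");S=eyes.capture("scene")
tz=lambda u,v:(310+(u+.5)/6-.5,180+(v+.5)/6-.5)
sz=lambda u,v:(165+(u+.5)/6-.5,215+(v+.5)/6-.5)
# end boards top outer corners etc: bar-top ends mid
print("top cam",pose(T)[1],"scene",pose(S)[1])
# which end: top-left end in top = far end near bin? 
for n,a in dict(L=(236,126),R=(424,322)).items(): print(n,onz(T,tz(*a),.15))
for n,a in dict(L=(115,145),R=(446,127)).items(): print(n,onz(S,sz(*a),.15))
a=dict(L=(236,126),R=(424,322)); b=dict(L=(446,127),R=(115,145))
for k in a: print(k,tri(ray(T,tz(*a[k])),ray(S,sz(*b[k]))))
# base corners: tray long-side top corner at left: yellow tips
for q in [(113,226),(306,430),(290,70),(477,270)]: print(onz(T,tz(*q),.036))
# nuts/wheels
for q in [(223,180),(263,233),(322,262),(348,328)]: print('part',onz(T,tz(*q),.024))
bz=lambda u,v:(170+(u+.5)/5-.5,170+(v+.5)/5-.5)
P=[onz(T,bz(*q),.09) for q in [(67,117),(421,66),(477,449),(113,504)]]
P=np.array(P);print(P);print("bin c",P.mean(0),[np.linalg.norm(P[i]-P[i-1]) for i in range(4)])
# scene bin corners by mask
for q in [(531,75),(552,345)]: print('sd',onz(T,bz(*q),.013))
E
```

```text
top cam [ 0.30257104 -0.02754409  1.56749361] scene [ 1.12132981 -0.89945852  0.85928742]
L [ 0.53881231 -0.23413829  0.15      ]
R [ 0.42902977 -0.33174962  0.15      ]
L [ 0.4276277  -0.33284283  0.15      ]
R [ 0.54289315 -0.23607414  0.15      ]
L (array([ 0.53993068, -0.23398301,  0.14712498]), [np.float64(0.0008590227269990508), np.float64(0.0008590227269991442)])
R (array([ 0.42842628, -0.33237314,  0.15012094]), [np.float64(0.0008752240188697738), np.float64(0.0008752240188696572)])
[ 0.49889446 -0.17574598  0.036     ]
[ 0.37699333 -0.28444121  0.036     ]
[ 0.59121665 -0.28423416  0.036     ]
[ 0.46942951 -0.38882096  0.036     ]
part [ 0.5271606  -0.24346523  0.024     ]
part [ 0.49483215 -0.26600736  0.024     ]
part [ 0.47690897 -0.30025863  0.024     ]
part [ 0.43736573 -0.31384079  0.024     ]
[[0.58529694 0.33367002 0.09      ]
 [0.61730877 0.08561536 0.09      ]
 [0.35123712 0.04857634 0.09      ]
 [0.31742699 0.29619264 0.09      ]]
bin c [0.46781746 0.19101359 0.09      ] [np.float64(0.2704789564895738), np.float64(0.2501117161137756), np.float64(0.26863732158716874), np.float64(0.2499138959586361)]
sd [0.62553264 0.01069365 0.013     ]
sd [ 0.42724092 -0.00201712  0.013     ]
```

```bash
python3 - <<'E'
import cv2, numpy as np
s=cv2.imread("pics/scene0.png")
cv2.imwrite("pics/sbin.png",cv2.resize(s[150:250,240:350],None,fx=6,fy=6,interpolation=cv2.INTER_CUBIC))
E
```

```text
(no output)
```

View pics/sbin.png

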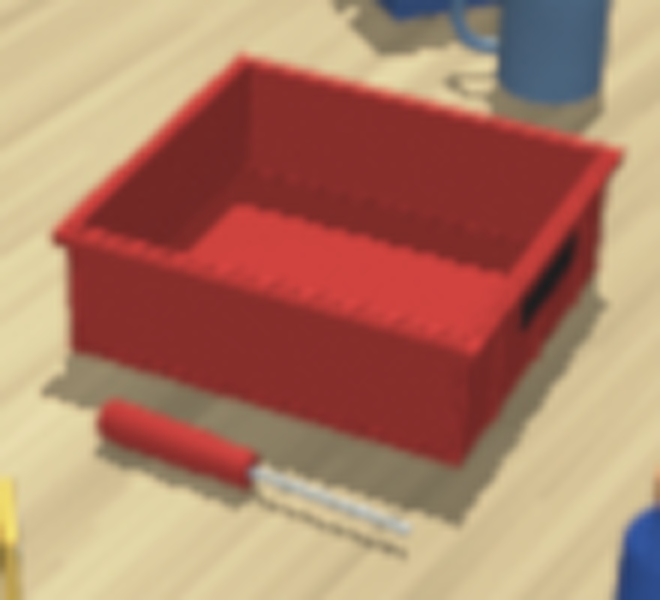

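Bar centre is about (0.484, -0.283), its direction 41.2° in the xy plane, and its top is at about 0.15 (triangulated). Bin centre is (0.468, 0.191), its long side at 7.9°, and the outer 270x250 rim matches the text. Only yaw can be commanded, so I plan to tip the carrier by levering its side on the bin rim. First I'll turn and approach above the carrier.

Request:
play_rows --deltas '[0, 0, 0, 0, -0.136, 0, 0, 0, 0, -0.136, 0, 0, 0, 0, -0.136, 0, 30, 0, 0, 0, 0, 45, 0, 6, 0, 0, 45, 0, 6, 0, 0, 45, 0, 6, 0, 0, 45, 0, 6, 0, 0, 45, 0, 6, 0, 0, 40, 0, 6, 0]'

```text
time_s: 1.25
tcp_pos: [0.3906, -0.3719, 0.2018]
ee_rot: [[0.752, 0.0, -0.659], [0.659, -0.0, 0.752], [0.0, -1.0, -0.0]]
wrist_force: [0.7, -1.3, -0.3]
gripper_width: 1.0
```

```bash
cat > st.py <<'E'
from h import *
import sys
def state():
    s=r.sense(); R=np.array(s["ee_rot"]); p=np.array(s["tcp_pos"])
    print("t",round(s["time_s"],2),"tcp",np.round(p*1000,1),"yaw",round(np.degrees(np.arctan2(R[1,0],R[0,0])),2),"ydir",np.round(R[:,1],3),"F",np.round(s["wrist_force"],1),"M",np.round(s["moment"],2),"w",round(s["gripper_width"]*87,1),"J",np.round(s["joints"],1))
    return s,R,p
E
python3 - <<'E'
from st import *
s,R,p=state()
c=eyes.capture("wrist");cv2.imwrite("pics/w1.png",c["img"])
g=np.array([.484,-.283,p[2]]);print("to go tool",np.round(R.T@(g-p)*1000,1))
for q in [(.54,-.2345,.15),(.4283,-.3323,.15)]: print(proj(c,q,s))
E
```

```text
t 1.25 tcp [ 390.6 -371.9  201.8] yaw 41.22 ydir [ 0. -0. -1.] F [ 0.7 -1.3 -0.3] M [-0.04 -0.02  0.02] w 87.0 J [-26.4  13.7 -11.6  -0.  -64.7 -22.4]
to go tool [128.9   0.    5.4]
[279.73516272 437.24928213]
[280.53334729 284.32648479]
```

View pics/w1.png

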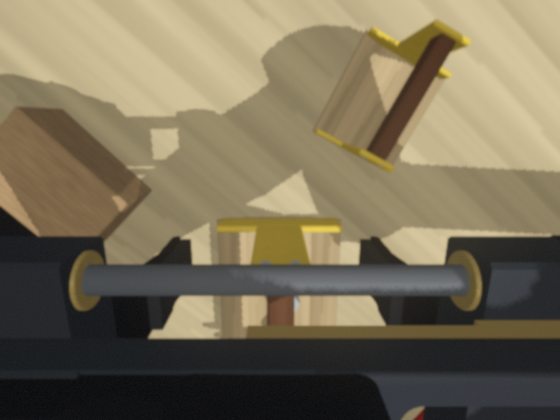

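The wrist view shows the bar at column ~280, as predicted, and straight along tool x, so I'll move over it, descend and close.

Request:
play_rows --deltas '[0, 43, 0, 2, 0, 0, 43, 0, 2, 0, 0, 43, 0, 1.4, 0, 0, 0, 0, 0, 0, 0, 0, 30, 0, 0, 0, 0, 30, 0, 0, 0, 0, 26, 0, 0, 255, 0, 0, 0, 0, 255, 0, 0, 0, 0, 255, 0, 0, 0, 0]'

```text
time_s: 2.3
tcp_pos: [0.4841, -0.2854, 0.1175]
ee_rot: [[0.753, 0.003, -0.659], [0.659, -0.001, 0.753], [0.001, -1.0, -0.003]]
wrist_force: [-0.2, 0.0, 0.6]
gripper_width: 0.81
```

```bash
python3 - <<'E'
from st import *
s,R,p=state()
T=eyes.capture("top");S=eyes.capture("scene")
cv2.imwrite("pics/p2.png",np.hstack([cv2.resize(T["img"][150:300,270:450],None,fx=2.2,fy=2.2),cv2.resize(S["img"][170:320,140:320],None,fx=2.2,fy=2.2)]))
E
```

```text
t 2.3 tcp [ 484.1 -285.4  117.5] yaw 41.19 ydir [ 0.003 -0.001 -1.   ] F [-0.2  0.   0.6] M [ 0.02  0.01 -0.01] w 70.5 J [-14.   20.2 -15.5   0.  -54.1 -34.9]
```

View pics/p2.png

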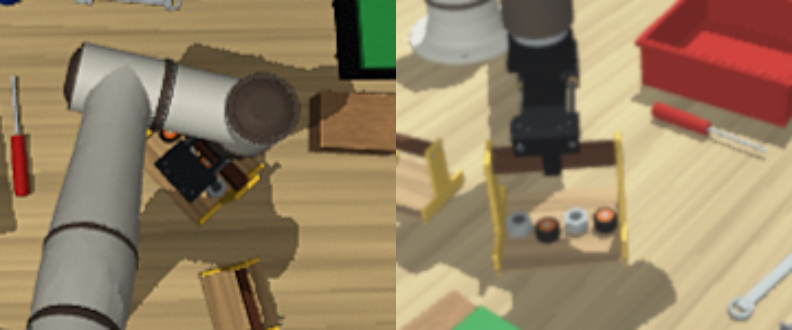

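The fingers are placed over the bar but still closing (70 mm), so I keep closing.

Request:
play_rows --deltas '[255, 0, 0, 0, 0, 255, 0, 0, 0, 0, 255, 0, 0, 0, 0, 255, 0, 0, 0, 0, 255, 0, 0, 0, 0, 255, 0, 0, 0, 0, 255, 0, 0, 0, 0, 255, 0, 0, 0, 0, 255, 0, 0, 0, 0, 255, 0, 0, 0, 0]'

```text
time_s: 3.4
tcp_pos: [0.4833, -0.2849, 0.1158]
ee_rot: [[0.753, 0.001, -0.659], [0.659, -0.0, 0.753], [0.0, -1.0, -0.001]]
wrist_force: [1.2, -3.1, -0.2]
gripper_width: 0.25
```

```bash
python3 - <<'E'
from st import *
state()
E
```

```text
t 3.4 tcp [ 483.3 -284.9  115.8] yaw 41.19 ydir [ 0.001 -0.    -1.   ] F [ 1.2 -3.1 -0.2] M [-0.55 -0.45  0.  ] w 21.7 J [-14.   20.3 -15.6   0.  -54.  -34.9]
```

Request:
play_rows --deltas '[255, 0, -8, 0, 0, 255, 0, -12, 0, 0, 255, 0, -15, 0, 0.07, 255, 0, -15, 0, 0.075, 255, 0, -15, 0, 0.075, 255, 0, -15, 0, 0.075, 255, 0, -15, 0, 0.075, 255, 0, -12, 0, 0.075, 255, 0, -8, 0, 0.07, 255, 0, -5, 0, 0.066]'

```text
time_s: 4.4
tcp_pos: [0.4822, -0.2841, 0.2363]
ee_rot: [[0.991, -0.001, -0.134], [0.134, 0.001, 0.991], [-0.001, -1.0, 0.001]]
wrist_force: [0.7, -0.4, -6.5]
gripper_width: 0.25
```

```bash
python3 - <<'E'
from st import *
s,R,p=state()
g=np.array([.4973,-.020,p[2]]);print("to go tool",np.round(R.T@(g-p)*1000,1))
S=eyes.capture("scene")
cv2.imwrite("pics/p3.png",cv2.resize(S["img"][100:320,130:380],None,fx=2.6,fy=2.6))
E
```

```text
t 4.4 tcp [ 482.2 -284.1  236.3] yaw 7.72 ydir [-0.001  0.001 -1.   ] F [ 0.7 -0.4 -6.5] M [ 0.   -0.05  0.01] w 21.7 J [-13.9  14.4  -5.6  -0.1 -70.1 -68.3]
to go tool [ 50.4   0.3 259.6]
```

View pics/p3.png

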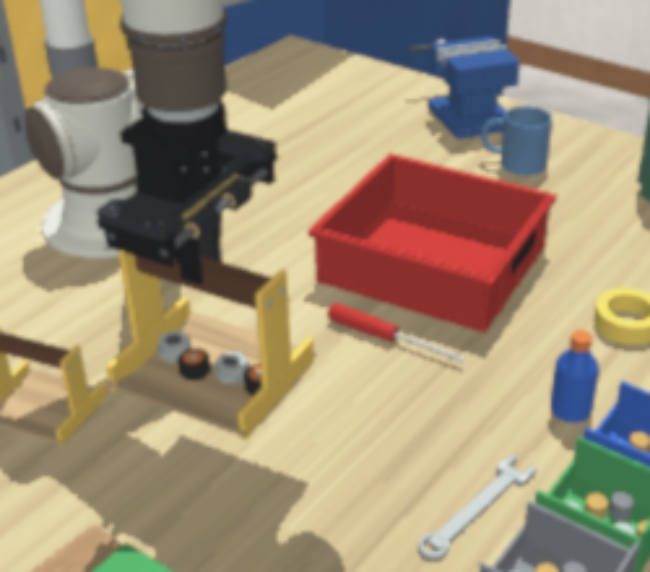

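All four parts are still in the lifted carrier. Next I carry it to just outside the bin's near wall.

Request:
play_rows --deltas '[255, 5, 0, 8, 0, 255, 5, 0, 16, 0, 255, 5, 0, 24, 0, 255, 5, 0, 32, 0, 255, 5, 0, 36, 0, 255, 5, 0, 36, 0, 255, 5, 0, 36, 0, 255, 5, 0, 28, 0, 255, 5, 0, 20, 0, 255, 5, 0, 10, 0]'

```text
time_s: 5.45
tcp_pos: [0.4979, -0.032, 0.2352]
ee_rot: [[0.99, -0.001, -0.141], [0.141, 0.001, 0.99], [-0.001, -1.0, 0.001]]
wrist_force: [0.1, 0.7, -6.5]
gripper_width: 0.248
```

```bash
python3 - <<'E'
from st import *
s,R,p=state()
g=np.array([.4973,-.020,p[2]]);print("to go tool",np.round(R.T@(g-p)*1000,1))
S=eyes.capture("scene")
cv2.imwrite("pics/p4.png",cv2.resize(S["img"][100:320,130:380],None,fx=2.6,fy=2.6))
S=eyes.capture("top")
cv2.imwrite("pics/p4t.png",cv2.resize(S["img"][130:330,170:370],None,fx=3,fy=3))
E
```

```text
t 5.45 tcp [497.9 -32.  235.2] yaw 8.09 ydir [-0.001  0.001 -1.   ] F [ 0.1  0.7 -6.5] M [ 0.06 -0.04  0.  ] w 21.6 J [ 15.    8.3 -13.5  -0.1 -68.2 -96.8]
to go tool [ 1.1  0.  12. ]
```

View pics/p4.png

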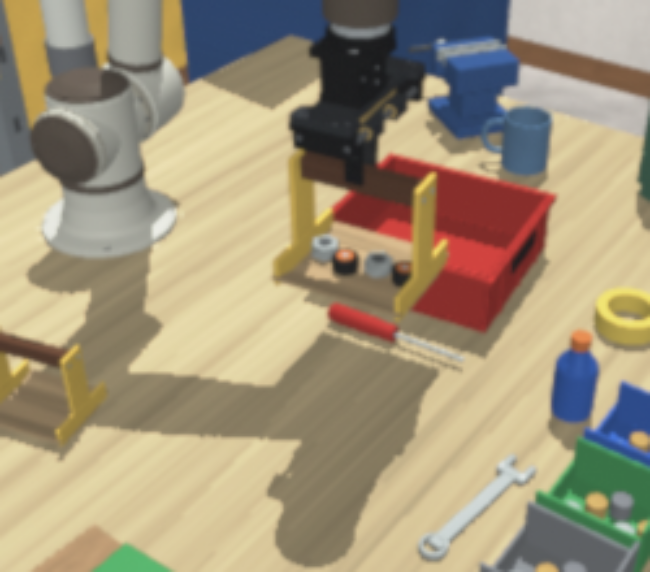

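View pics/p4t.png

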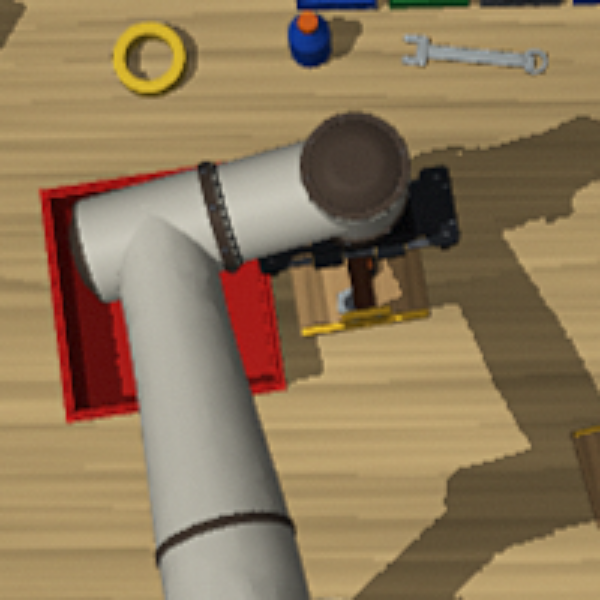

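Request:
play_rows --deltas '[255, 0, 6, 2, 0, 255, 0, 10, 4, 0, 255, 0, 10, 4, 0, 255, 0, 8, 4, 0, 255, 0, 3, 3, 0, 255, 0, 0, 3, 0, 255, 0, 0, 2, 0, 255, 0, 0, 0, 0, 255, 0, 0, 0, 0, 255, 0, 0, 0, 0]'

```text
time_s: 6.55
tcp_pos: [0.4958, -0.0124, 0.1989]
ee_rot: [[0.991, 0.001, -0.137], [0.137, 0.0, 0.991], [0.001, -1.0, 0.0]]
wrist_force: [0.6, -0.1, -6.6]
gripper_width: 0.252
```

```bash
cat > look.py <<'E'
from st import *
n=sys.argv[1]
s,R,p=state()
nb=np.array([-.1375,.9905,0]);c=np.array([.468,.191,.09])
print("u(bar from rim outer)",round((p-c)@nb*1000+126,1),"h",round((p[2]+.019-.09)*1000,1))
S=eyes.capture("scene")
cv2.imwrite(f"pics/{n}.png",cv2.resize(S["img"][110:270,200:370],None,fx=3.5,fy=3.5,interpolation=cv2.INTER_CUBIC))
E
python3 look.py p5
```

```text
t 6.55 tcp [495.8 -12.4 198.9] yaw 7.89 ydir [ 0.001  0.    -1.   ] F [ 0.6 -0.1 -6.6] M [-0.01  0.05  0.02] w 21.9 J [ 17.4   9.5 -17.5   0.  -63.  -99.5]
u(bar from rim outer) -79.3 h 127.9
```

View pics/p5.png

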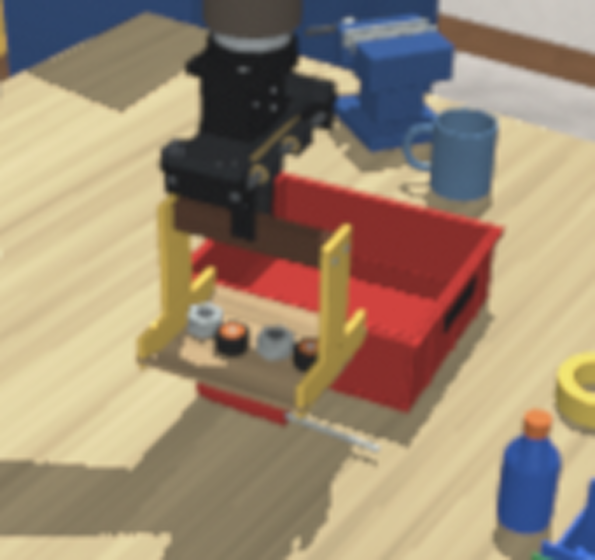

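Request:
play_rows --deltas '[255, 0, 0, 5, 0, 255, 0, 0, 5, 0, 255, 0, -2, 5, 0, 255, 0, -2, 5, 0, 255, 0, -2, 5, 0, 255, 0, -2, 4, 0, 255, 0, -1, 3, 0, 255, 0, 0, 0, 0, 255, 0, 0, 0, 0, 255, 0, 0, 0, 0]'

```text
time_s: 7.6
tcp_pos: [0.4913, 0.0187, 0.2083]
ee_rot: [[0.991, 0.0, -0.138], [0.138, -0.001, 0.991], [0.0, -1.0, -0.001]]
wrist_force: [0.2, -5.2, -3.0]
gripper_width: 0.255
```

```bash
python3 look.py p6
```

```text
t 7.6 tcp [491.3  18.7 208.3] yaw 7.9 ydir [ 0.    -0.001 -1.   ] F [ 0.2 -5.2 -3. ] M [-2.28 -0.01 -0.08] w 22.2 J [ 2.120e+01  8.700e+00 -1.710e+01  1.000e-01 -6.420e+01 -1.033e+02]
u(bar from rim outer) -47.9 h 137.3
```

View pics/p6.png

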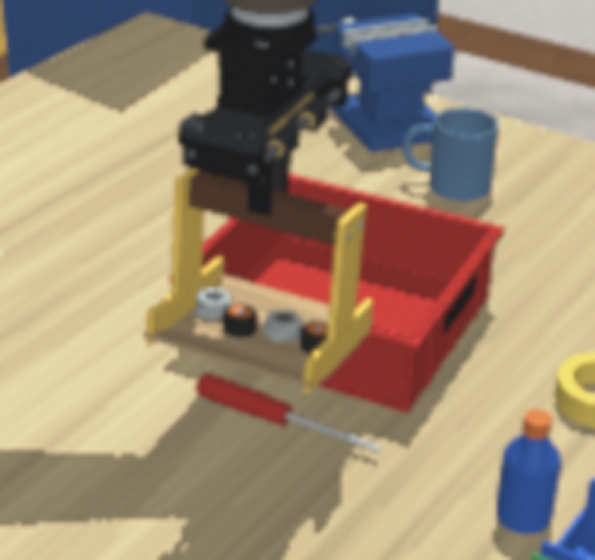

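The carrier has begun to tilt about the bar with only about 5 N on the rim. I'll continue along the arc.

Request:
play_rows --deltas '[255, 0, -1, 4, 0, 255, 0, -1, 4, 0, 255, 0, -1, 4, 0, 255, 0, -1, 4, 0, 255, 0, -1, 4, 0, 255, 0, -1, 4, 0, 255, 0, 0, 4, 0, 255, 0, 0, 4, 0, 255, 0, 0, 0, 0, 255, 0, 0, 0, 0]'

```text
time_s: 8.65
tcp_pos: [0.4876, 0.0501, 0.2158]
ee_rot: [[0.99, 0.002, -0.138], [0.138, -0.002, 0.99], [0.002, -1.0, -0.002]]
wrist_force: [-0.1, -5.7, 0.8]
gripper_width: 0.27
```

```bash
python3 look.py p7
```

```text
t 8.65 tcp [487.6  50.1 215.8] yaw 7.94 ydir [ 0.002 -0.002 -1.   ] F [-0.1 -5.7  0.8] M [-2.53  0.18 -0.14] w 23.5 J [  25.     8.1  -16.7    0.2  -65.1 -107.1]
u(bar from rim outer) -16.3 h 144.8
```

View pics/p7.png

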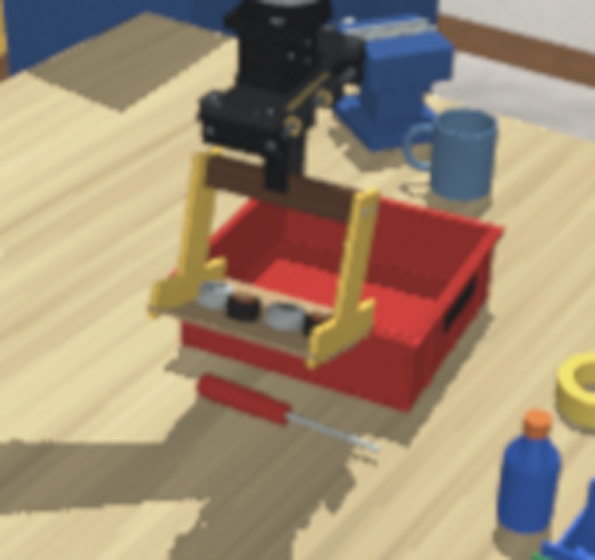

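Tilt is about 20° and the parts have slid to the bin side. Continuing.

Request:
play_rows --deltas '[255, 0, 0, 4, 0, 255, 0, 0, 4, 0, 255, 0, 0, 5, 0, 255, 0, 0, 5, 0, 255, 0, 0, 5, 0, 255, 0, 0, 5, 0, 255, 0, 0, 5, 0, 255, 0, 0, 4, 0, 255, 0, 0, 0, 0, 255, 0, 0, 0, 0]'

```text
time_s: 9.7
tcp_pos: [0.4833, 0.089, 0.2211]
ee_rot: [[0.99, 0.008, -0.139], [0.139, 0.004, 0.99], [0.009, -1.0, 0.003]]
wrist_force: [-12.6, 1.3, 23.6]
gripper_width: 0.24
```

```bash
python3 look.py p8
```

```text
t 9.7 tcp [483.3  89.  221.1] yaw 7.98 ydir [ 0.008  0.004 -1.   ] F [-12.6   1.3  23.6] M [ 0.44  3.7  -0.03] w 20.9 J [  29.4    7.8  -16.3    0.   -65.4 -111.5]
u(bar from rim outer) 22.9 h 150.1
```

View pics/p8.png

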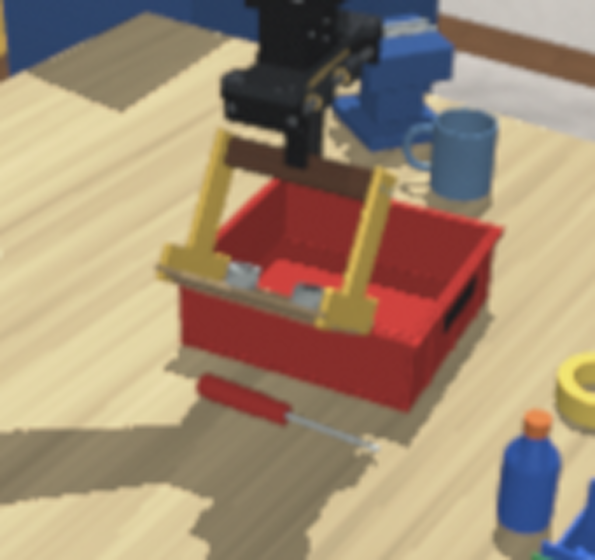

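```bash
python3 - <<'E'
from st import *
s,R,p=state()
c=eyes.capture("wrist");S=eyes.capture("scene")
cv2.imwrite("pics/w8.png",c["img"])
cv2.imwrite("pics/p8z.png",cv2.resize(S["img"][120:215,225:325],None,fx=6,fy=6,interpolation=cv2.INTER_CUBIC))
state()
E
```

```text
t 9.75 tcp [483.3  89.1 221.1] yaw 7.99 ydir [ 0.008  0.004 -1.   ] F [-12.7   0.1  23.5] M [ 0.51  3.66 -0.08] w 21.0 J [  29.4    7.8  -16.3    0.   -65.4 -111.5]
t 9.85 tcp [483.4  89.2 221.2] yaw 7.99 ydir [ 0.009  0.004 -1.   ] F [-12.1   1.5  23.8] M [ 0.42  3.63 -0.1 ] w 20.7 J [  29.5    7.8  -16.3    0.   -65.4 -111.5]
```

View pics/p8z.png

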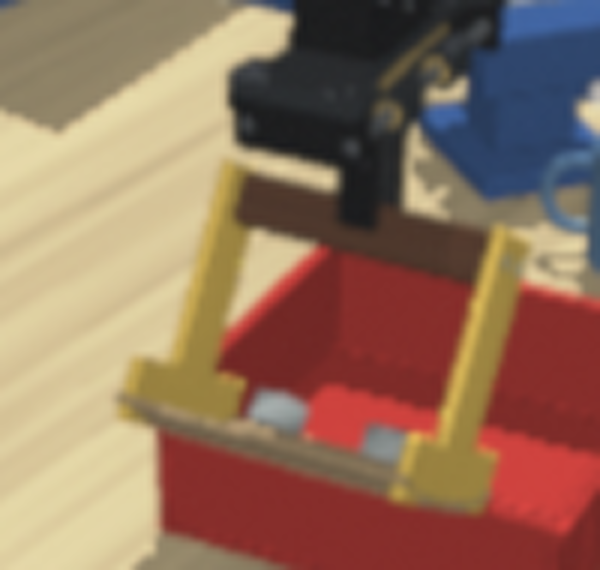

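View pics/w8.png

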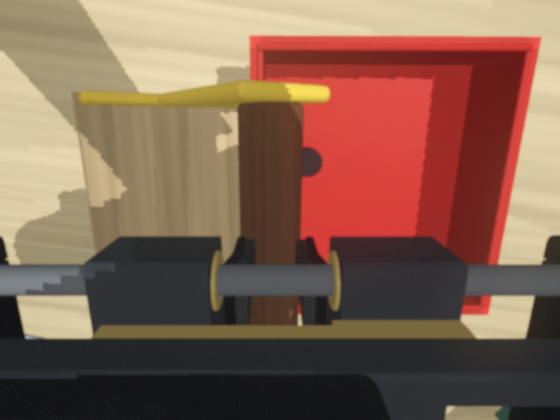

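The tilt is about 36°. The geometry (u=22.9, h=150) fits the carrier's bottom board corner standing on the rim with the bar still seated in the fingers. Past this point, lowering the bar adds to the tilt. I'll continue along that arc, biased slightly down.

Request:
play_rows --deltas '[255, 0, 0, 3, 0, 255, 0, 0, 3, 0, 255, 0, 0, 4, 0, 255, 0, 1, 4, 0, 255, 0, 1, 4, 0, 255, 0, 1, 3, 0, 255, 0, 0, 0, 0, 255, 0, 0, 0, 0, 255, 0, 0, 0, 0, 255, 0, 0, 0, 0]'

```text
time_s: 10.85
tcp_pos: [0.4809, 0.111, 0.2187]
ee_rot: [[0.99, 0.01, -0.139], [0.139, 0.006, 0.99], [0.01, -1.0, 0.004]]
wrist_force: [-12.7, 3.6, 25.7]
gripper_width: 0.195
```

```bash
cat > look2.py <<'E'
from st import *
n=sys.argv[1]
s,R,p=state()
nb=np.array([-.1375,.9905,0]);c=np.array([.468,.191,.09])
print("u",round((p-c)@nb*1000+126,1),"h",round((p[2]+.019-.09)*1000,1))
W=eyes.capture("wrist");S=eyes.capture("scene")
a=cv2.resize(S["img"][120:240,220:350],None,fx=3.5,fy=3.5,interpolation=cv2.INTER_CUBIC)
b=cv2.resize(W["img"][:340],(345,420*345//560*340//420))
o=np.zeros((max(a.shape[0],b.shape[0]),a.shape[1]+b.shape[1],3),np.uint8);o[:a.shape[0],:a.shape[1]]=a;o[:b.shape[0],a.shape[1]:]=b
cv2.imwrite(f"pics/{n}.png",o)
E
python3 look2.py p9
```

```text
t 10.85 tcp [480.9 111.  218.7] yaw 8.01 ydir [ 0.01   0.006 -1.   ] F [-12.7   3.6  25.7] M [ 0.91  3.92 -0.19] w 17.0 J [  31.9    8.   -16.3    0.   -65.  -113.9]
u 45.0 h 147.7
```

View pics/p9.png

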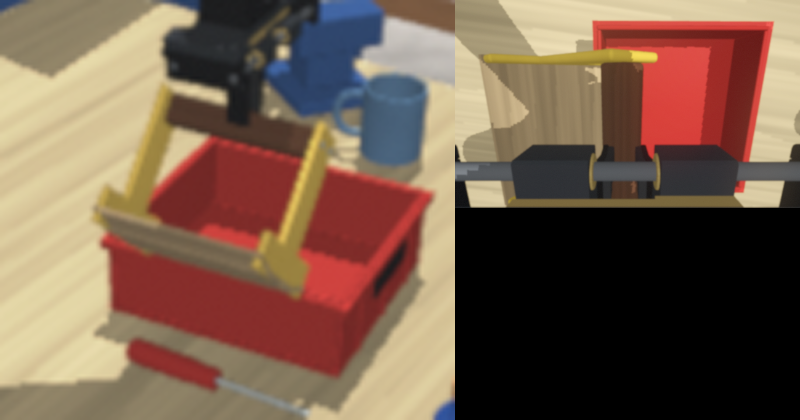

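```bash
python3 - <<'E'
from st import *
T=eyes.capture("top");S=eyes.capture("scene")
a=cv2.resize(T["img"][140:310,170:340],(400,400),interpolation=cv2.INTER_CUBIC)
b=cv2.resize(S["img"][135:215,240:320],(400,400),interpolation=cv2.INTER_CUBIC)
cv2.imwrite("pics/p10.png",np.hstack([a,b])); state()
E
```

```text
t 11.05 tcp [480.9 111.  218.7] yaw 8.0 ydir [ 0.01   0.006 -1.   ] F [-11.9   3.   26.2] M [ 0.91  3.89 -0.17] w 17.3 J [  31.9    8.   -16.3    0.   -65.  -113.9]
```

View pics/p10.png

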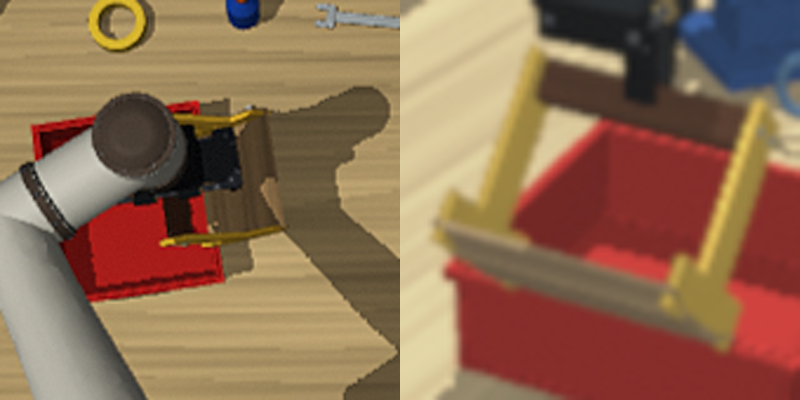

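```bash
python3 - <<'E'
from st import *
s,R,p=state()
S=eyes.capture("scene")
bx=np.array([.9905,.1375,0]);nb=np.array([-.1375,.9905,0])
def corners(du,zc,th):
    c0=p+np.array([0,0,zc])+nb*du
    out={}
    ct,st=np.cos(th),np.sin(th)
    def P(a,y,z): return c0+bx*y+nb*(a*ct+z*st)+np.array([0,0,-a*st+z*ct])
    return P
for zc,th in [(.019,44),(.005,44),(-.01,44),(-.01,50)]:
    P=corners(0,zc,np.radians(th))
    f=lambda *q:np.round((proj(S,P(*[v/1000 for v in q]))-[240,135])*5+[400,0],0)
    print(zc,th,"apexL",f(-11,-77,15),"apexR",f(-11,77,15),"lowL",f(-11,-77,-15),"lowR",f(-11,77,-15),"Bcorner",f(-70,-85,0),f(-70,85,0),f(-70,85,36),"Abot",f(70,85,0),"Atop",f(70,85,36))
print("rim",[np.round((proj(S,np.array([.468,.191,.09])+bx*x+nb*y)-[240,135])*5+[400,0]) for x,y in[(-.136,-.126),(.136,-.126)]])
print("tip",(proj(S,p)-[240,135])*5+[400,0])
E
```

```text
t 11.05 tcp [480.9 111.  218.7] yaw 8.0 ydir [ 0.01   0.006 -1.   ] F [-11.9   3.   26.2] M [ 0.91  3.89 -0.17] w 17.3 J [  31.9    8.   -16.3    0.   -65.  -113.9]
0.019 44 apexL [545.  45.] apexR [757.  95.] lowL [531.  86.] lowR [743. 138.] Bcorner [496.  32.] [739.  89.] [757.  35.] Abot [789. 157.] Atop [806. 107.]
0.005 44 apexL [545.  64.] apexR [756. 114.] lowL [531. 105.] lowR [741. 157.] Bcorner [496.  51.] [737. 109.] [755.  55.] Abot [788. 175.] Atop [804. 126.]
-0.01 44 apexL [545.  84.] apexR [754. 134.] lowL [531. 125.] lowR [740. 177.] Bcorner [497.  72.] [736. 131.] [754.  77.] Abot [786. 194.] Atop [803. 145.]
-0.01 50 apexL [546.  83.] apexR [756. 134.] lowL [531. 122.] lowR [740. 175.] Bcorner [500.  62.] [740. 120.] [759.  69.] Abot [783. 203.] Atop [800. 156.]
rim [array([439., 266.]), array([795., 367.])]
tip [645.79280958 121.36463605]
```

```bash
python3 - <<'E'
from st import *
S=eyes.capture("scene")
bx=np.array([.9905,.1375,0]);nb=np.array([-.1375,.9905,0])
s,R,p=state()
im=S["img"][135:185,255:325];im=cv2.resize(im,None,fx=11,fy=11,interpolation=cv2.INTER_CUBIC)
im=np.clip(im.astype(float)*1.8,0,255).astype(np.uint8)
for q in [p,p-nb*.009,p+nb*.009]:
    u=(proj(S,q)-[255,135]+.5)*11; cv2.circle(im,(int(u[0]),int(u[1])),4,(0,255,0),1)
cv2.imwrite("pics/p11.png",im)
E
```

```text
t 11.15 tcp [480.9 111.  218.7] yaw 8.0 ydir [ 0.01   0.006 -1.   ] F [-12.1   3.4  25.6] M [ 0.93  3.91 -0.11] w 17.2 J [  31.9    8.   -16.3    0.   -65.  -113.9]
```

View pics/p11.png

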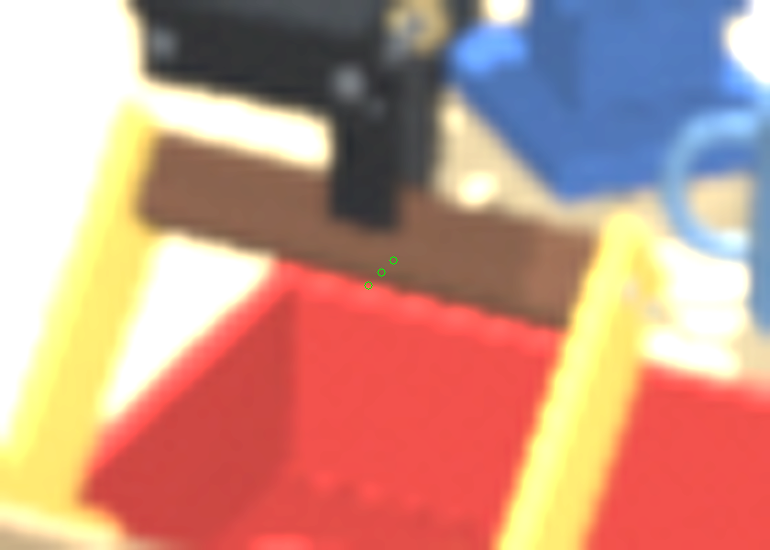

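The fingers still hold the bar, though the pads appear to pivot with it. I'll add a little more tilt, to about 52°, so everything slides out.

Request:
play_rows --deltas '[255, 0, 1, 3, 0, 255, 0, 1, 3, 0, 255, 0, 1, 3, 0, 255, 0, 1, 3, 0, 255, 0, 1, 2, 0, 255, 0, 0, 0, 0, 255, 0, 0, 0, 0, 255, 0, 0, 0, 0, 255, 0, 0, 0, 0, 255, 0, 0, 0, 0]'

```text
time_s: 12.15
tcp_pos: [0.4793, 0.1264, 0.2149]
ee_rot: [[0.99, 0.011, -0.14], [0.14, 0.009, 0.99], [0.013, -1.0, 0.007]]
wrist_force: [-16.6, 6.3, 31.3]
gripper_width: 0.175
```

```bash
python3 look2.py p12
```

```text
t 12.15 tcp [479.3 126.4 214.9] yaw 8.04 ydir [ 0.011  0.009 -1.   ] F [-16.6   6.3  31.3] M [ 1.97  4.8  -0.15] w 15.2 J [ 3.350e+01  8.300e+00 -1.650e+01 -1.000e-01 -6.430e+01 -1.155e+02]
u 60.4 h 143.9
```

View pics/p12.png

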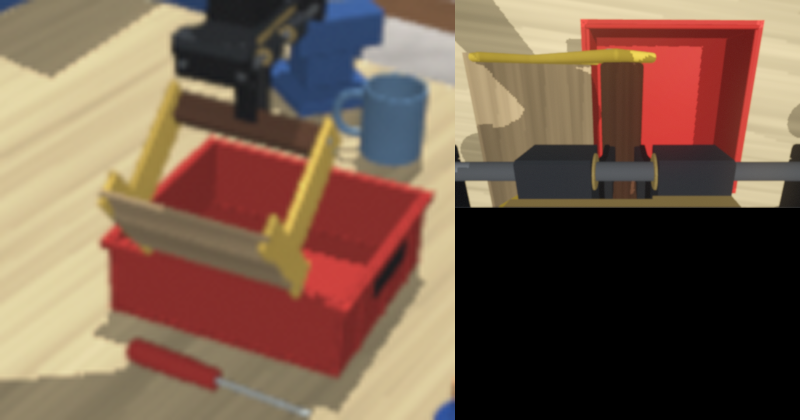

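Force is up to 31 N and the tilt is about 50°. I'll relieve the downward press gently and see whether the carrier stays held.

Request:
play_rows --deltas '[255, 0, -1, 0, 0, 255, 0, -1, 0, 0, 255, 0, -1, 0, 0, 255, 0, -1, 0, 0, 255, 0, -1, 0, 0, 255, 0, -1, 0, 0, 255, 0, 0, 0, 0, 255, 0, 0, 0, 0, 255, 0, 0, 0, 0, 255, 0, 0, 0, 0]'

```text
time_s: 13.25
tcp_pos: [0.4785, 0.1248, 0.2161]
ee_rot: [[0.99, 0.007, -0.139], [0.139, 0.006, 0.99], [0.007, -1.0, 0.005]]
wrist_force: [-6.1, 2.4, 10.6]
gripper_width: 0.166
```

```bash
python3 look2.py p13
```

```text
t 13.25 tcp [478.5 124.8 216.1] yaw 7.96 ydir [ 0.007  0.006 -1.   ] F [-6.1  2.4 10.6] M [ 0.67  1.86 -0.02] w 14.4 J [ 3.340e+01  8.300e+00 -1.630e+01 -1.000e-01 -6.490e+01 -1.154e+02]
u 59.0 h 145.1
```

View pics/p13.png

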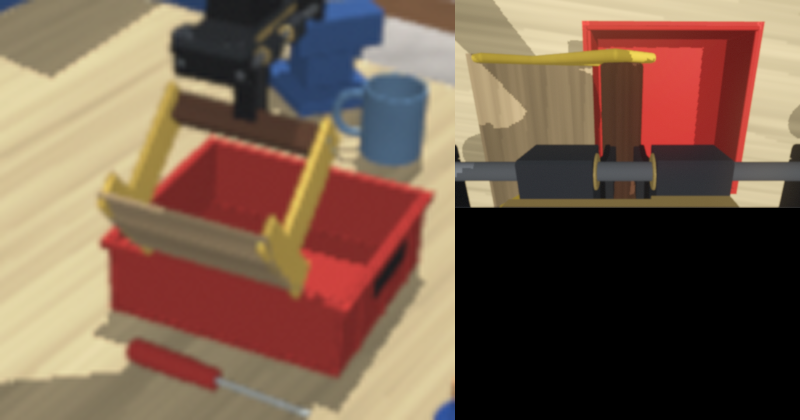

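Request:
play_rows --deltas '[255, 0, -1, 0, 0, 255, 0, -1, 0, 0, 255, 0, -1, 0, 0, 255, 0, -1, 0, 0, 255, 0, -1, 0, 0, 255, 0, -1, 0, 0, 255, 0, -1, 0, 0, 255, 0, -1, 0, 0, 255, 0, 0, 0, 0, 255, 0, 0, 0, 0]'

```text
time_s: 14.35
tcp_pos: [0.4792, 0.1248, 0.2234]
ee_rot: [[0.99, 0.008, -0.139], [0.139, 0.006, 0.99], [0.008, -1.0, 0.005]]
wrist_force: [-2.0, 1.3, 5.7]
gripper_width: 0.003
```

```bash
python3 look2.py p14
```

```text
t 14.35 tcp [479.2 124.8 223.4] yaw 7.96 ydir [ 0.008  0.006 -1.   ] F [-2.   1.3  5.7] M [0.42 0.69 0.01] w 0.3 J [  33.4    8.1  -15.6   -0.   -65.8 -115.4]
u 58.9 h 152.4
```

View pics/p14.png

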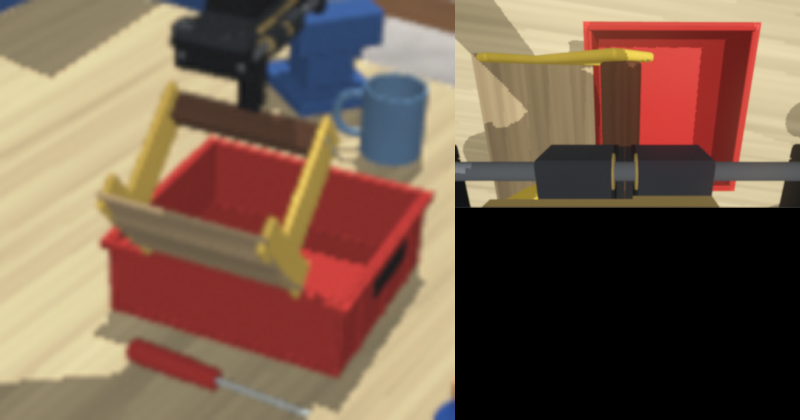

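The fingers have slipped off the top of the bar (opening 0.3 mm), and the carrier is resting tilted on the rim, touched from above. Before moving I need its exact pose.

```bash
python3 - <<'E'
from st import *
s,R,p=state()
S=eyes.capture("scene");T=eyes.capture("top");W=eyes.capture("wrist")
np.save("pics/st14.npy",np.array([p,*R]))
cv2.imwrite("pics/S14.png",S["img"]);cv2.imwrite("pics/T14.png",T["img"]);cv2.imwrite("pics/W14.png",W["img"])
cv2.imwrite("pics/S14z.png",cv2.resize(S["img"][135:215,235:345],None,fx=7,fy=7,interpolation=cv2.INTER_CUBIC))
cv2.imwrite("pics/T14z.png",cv2.resize(T["img"][170:260,215:305],None,fx=6,fy=6,interpolation=cv2.INTER_CUBIC))
cv2.imwrite("pics/W14z.png",cv2.resize(W["img"][0:250],None,fx=1.4,fy=1.4))
E
```

```text
t 14.45 tcp [479.2 124.8 223.4] yaw 7.96 ydir [ 0.008  0.006 -1.   ] F [-2.  -0.1  5.7] M [ 0.4   0.72 -0.03] w 0.4 J [  33.4    8.1  -15.6   -0.   -65.8 -115.4]
```

View pics/S14z.png

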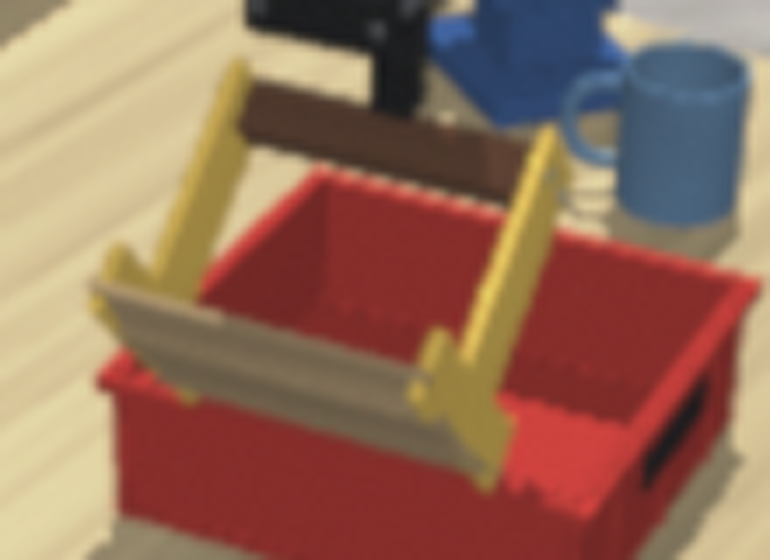

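View pics/T14z.png

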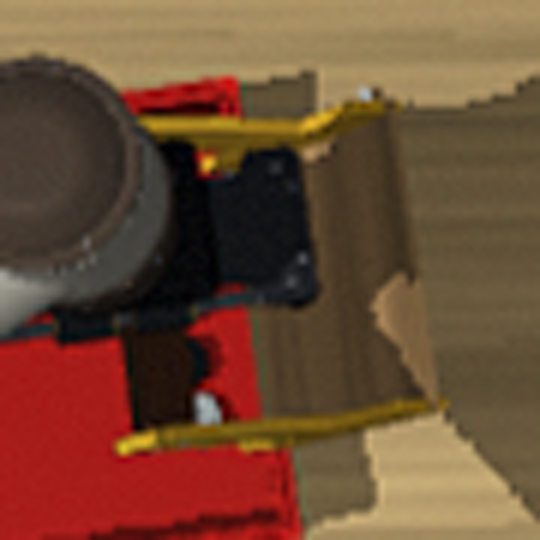

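View pics/W14z.png

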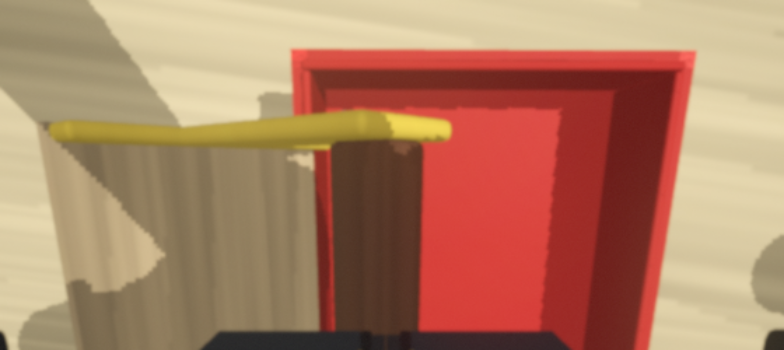

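```bash
python3 - <<'E'
from st import *
s,R,p=state()
S=eyes.capture("scene");T=eyes.capture("top");W=eyes.capture("wrist")
bx=np.array([.9905,.1375,0]);nb=np.array([-.1375,.9905,0]);c=np.array([.468,.191,.09])
def loc(X): return np.round(np.array([(X-c)@bx,(X-c)@nb+.126,X[2]-.09])*1000,1)
z=lambda u,v:(235+(u+.5)/7-.5,135+(v+.5)/7-.5)
w=lambda u,v:((u+.5)/1.4-.5,(v+.5)/1.4-.5)
t=lambda u,v:(215+(u+.5)/6-.5,170+(v+.5)/6-.5)
print("tcp",loc(p))
X,e=tri(ray(S,z(240,62)),ray(W,w(360,112),s));print("L upright top -a",loc(X),np.round(np.array(e)*1000,1))
X,e=tri(ray(S,z(95,290)),ray(W,w(48,130),s));print("L lower B",loc(X),np.round(np.array(e)*1000,1))
X,e=tri(ray(S,z(95,290)),ray(T,t(398,104)));
# right board (near base? +x end is top in T view)
for nm,a,b in [("+x/up? B", (415,395),(398,104)),("other B",(95,290),(440,405)),]:
    X,e=tri(ray(S,z(*a)),ray(T,t(*b)));print(nm,loc(X),np.round(np.array(e)*1000,1))
# bar: scene ray of bar upper edge near left end intersect vertical plane bx=-77
def onplane(c_,uv,v,s=None):
    o,d=ray(c_,uv,s); k=(v-((o-c)@bx))/(d@bx); return loc(o+k*d)
v0=(p-c)@bx
print("wrist finger tips", proj(W,p,s)*1.4, "scene tip",(proj(S,p)-[235,135])*7)
E
```

```text
t 14.6 tcp [479.2 124.9 223.5] yaw 7.97 ydir [ 0.008  0.006 -1.   ] F [-2.2  2.   6.5] M [ 0.41  0.74 -0.01] w 0.8 J [  33.4    8.1  -15.6   -0.   -65.8 -115.4]
tcp [  2.   59.  133.5]
L upright top -a [-81.2  53.  164.7] [2.3 2.3]
L lower B [-82.3 -82.2 107.4] [0.8 0.8]
+x/up? B [ 82.6 -89.2 103.5] [0.9 0.9]
other B [-81.1 -85.9 109.9] [0.2 0.2]
wrist finger tips [382.75817244 339.04678902] scene tip [392.28825722 148.9944575 ]
```

```bash
python3 - <<'E'
from st import *
S=eyes.capture("scene")
for nm,p,org,k in [("p5",(.4958,-.0124,.1989),(200,110),3.5),("p6",(.4913,.0187,.2083),(200,110),3.5),("p7",(.4876,.0501,.2158),(200,110),3.5),("p8",(.4833,.089,.2211),(225,120),6),("p3",(.4822,-.2841,.2363),(130,100),2.6)]:
    print(nm,(proj(S,p)-org)*k)
im=cv2.imread("pics/p5.png")[150:330,130:400];a=cv2.resize(im,None,fx=2,fy=2)
im=cv2.imread("pics/p7.png")[120:260,180:400];b=cv2.resize(im,None,fx=2,fy=2)
im=cv2.imread("pics/p3.png")
cv2.imwrite("pics/cmp.png",np.clip(a.astype(float)*1.5,0,255).astype(np.uint8))
cv2.imwrite("pics/cmp7.png",np.clip(b.astype(float)*1.5,0,255).astype(np.uint8))
E
```

```text
p5 [250.21344429 249.91325438]
p6 [265.88800612 225.06534929]
p7 [282.00574011 202.8208276 ]
p8 [366.85892362 248.53949873]
p3 [202.64949126 289.5747192 ]
```

View pics/cmp.png

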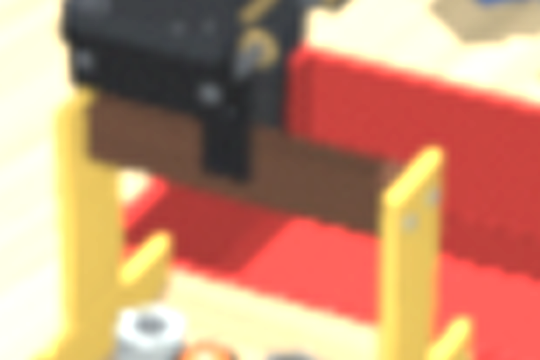

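View pics/cmp7.png

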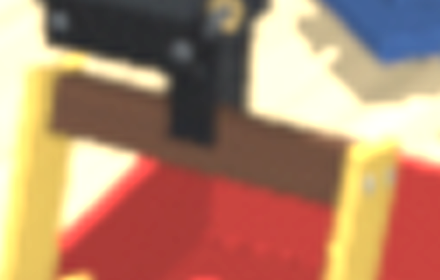

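From triangulation, the carrier is at about 49° with the bar centre at (u=57, h=135). Its side face is seated on the rim and the closed fingertips sit on the bar's top corner. Three parts are visible in the bin in the top view. The fingers keep it from tipping back outward, so I'll open only to 50 mm while descending. That way the apex stays caged between the fingers, and I can grip deeper.

Request:
play_rows --deltas '[108, 0, 1, 0, 0, 108, 0, 2, 0, 0, 108, 0, 3, 0, 0, 108, 0, 3, 0, 0, 108, 0, 3, 0, 0, 108, 0, 4, 0, 0, 108, 0, 4, 0, 0, 108, 0, 4, 0, 0, 108, 0, 4, 0, 0, 108, 0, 3, 0, 0]'

```text
time_s: 15.8
tcp_pos: [0.4769, 0.1224, 0.1881]
ee_rot: [[0.991, -0.001, -0.137], [0.137, -0.0, 0.991], [-0.001, -1.0, 0.0]]
wrist_force: [-0.1, -0.2, -0.1]
gripper_width: 0.575
```

```bash
python3 look2.py p15
```

```text
t 15.8 tcp [476.9 122.4 188.1] yaw 7.89 ydir [-0.001 -0.    -1.   ] F [-0.1 -0.2 -0.1] M [ 0.01 -0.04 -0.03] w 50.0 J [  33.3    9.7  -18.9   -0.   -61.4 -115.4]
u 56.8 h 117.1
```

View pics/p15.png

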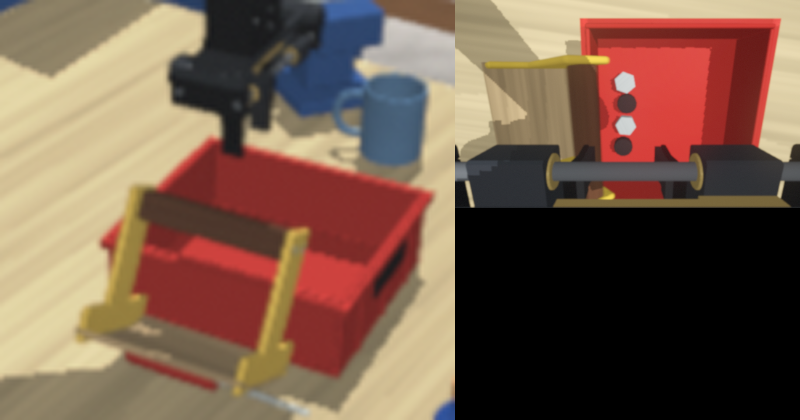

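All four parts (2 nuts, 2 wheels) show clearly in the bin in the wrist view. The carrier slid back out over the outside of the wall and is leaning there. I'll check whether it is still moving.

```bash
python3 - <<'E'
from st import *
for i in range(3):
    S=eyes.capture("scene")
T=eyes.capture("top");s,R,p=state();W=eyes.capture("wrist")
cv2.imwrite("pics/S16.png",cv2.resize(S["img"][150:260,220:345],None,fx=6,fy=6,interpolation=cv2.INTER_CUBIC))
cv2.imwrite("pics/T16.png",cv2.resize(T["img"][160:290,190:320],None,fx=4.5,fy=4.5,interpolation=cv2.INTER_CUBIC))
E
```

```text
t 16.1 tcp [477.2 122.3 188.6] yaw 7.89 ydir [ 0. -0. -1.] F [ 0.8  0.1 -1.1] M [-0.02 -0.03 -0.04] w 49.9 J [  33.3    9.7  -18.8    0.   -61.5 -115.4]
```

View pics/S16.png

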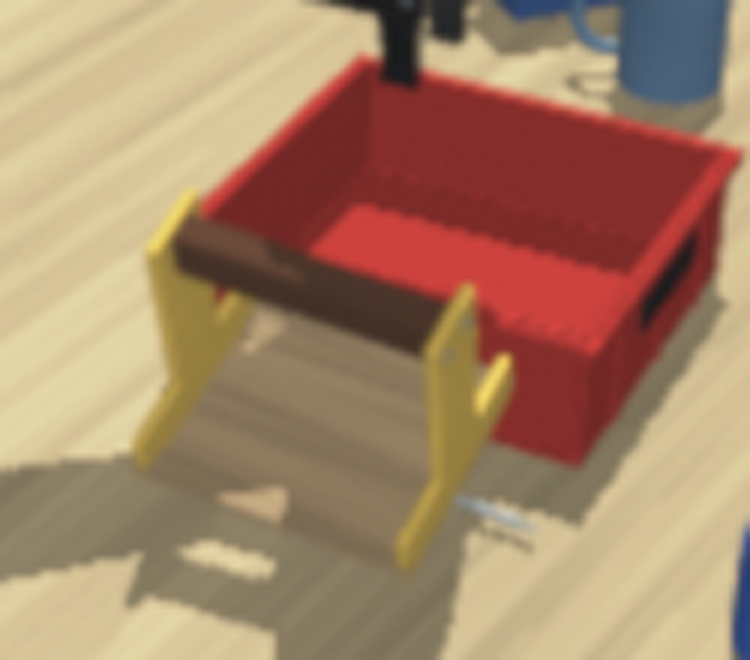

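View pics/T16.png

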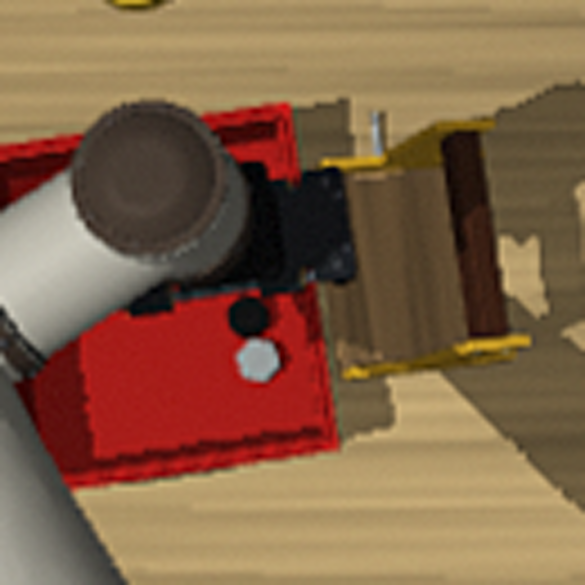

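The carrier has dropped outside the bin and is still rocking. I'll raise and open the gripper while it settles.

Request:
play_rows --deltas '[0, 0, -10, 0, 0, 0, 0, -15, 0, 0, 0, 0, -15, 0, 0, 0, 0, -15, 0, 0, 0, 0, -15, 0, 0, 0, 0, -15, 0, 0, 0, 0, -15, 0, 0, 0, 0, 0, 0, 0, 0, 0, 0, 0, 0, 0, 0, 0, 0, 0]'

```text
time_s: 17.15
tcp_pos: [0.4765, 0.1222, 0.2879]
ee_rot: [[0.991, -0.001, -0.137], [0.137, -0.0, 0.991], [-0.001, -1.0, -0.0]]
wrist_force: [0.1, 0.5, 0.2]
gripper_width: 1.001
```

```bash
python3 - <<'E'
from st import *
S=eyes.capture("scene")
T=eyes.capture("top");s,R,p=state();W=eyes.capture("wrist")
cv2.imwrite("pics/S17f.png",S["img"]);cv2.imwrite("pics/T17f.png",T["img"])
cv2.imwrite("pics/S17.png",cv2.resize(S["img"][150:260,190:345],None,fx=5,fy=5,interpolation=cv2.INTER_CUBIC))
cv2.imwrite("pics/T17.png",cv2.resize(T["img"][160:290,190:350],None,fx=4.5,fy=4.5,interpolation=cv2.INTER_CUBIC))
cv2.imwrite("pics/W17.png",W["img"])
E
```

```text
t 17.25 tcp [476.6 122.2 287.8] yaw 7.89 ydir [-0.001 -0.001 -1.   ] F [ 0.3  0.7 -0.6] M [ 0.02 -0.03 -0.03] w 86.9 J [  33.3    5.9   -8.8   -0.   -75.4 -115.4]
```

View pics/S17.png

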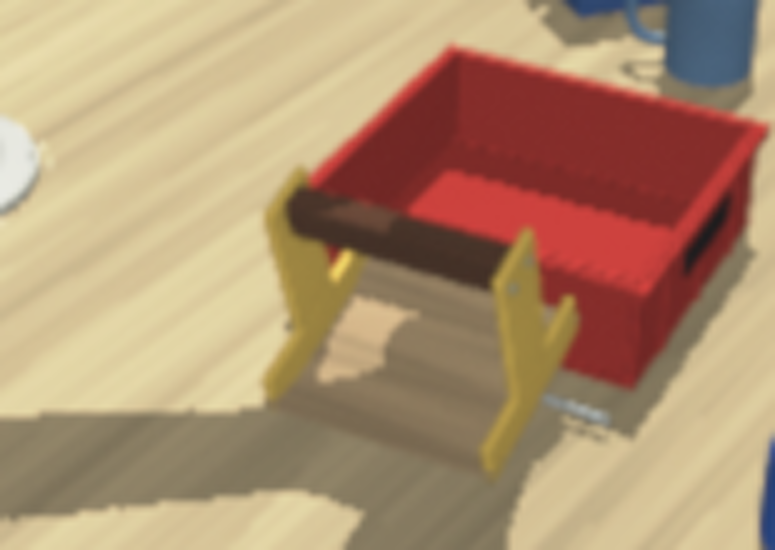

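View pics/T17.png

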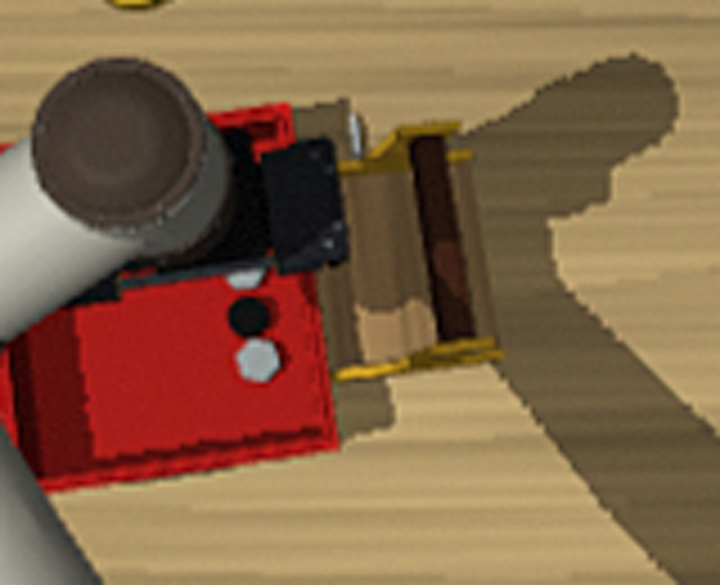

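View pics/W17.png

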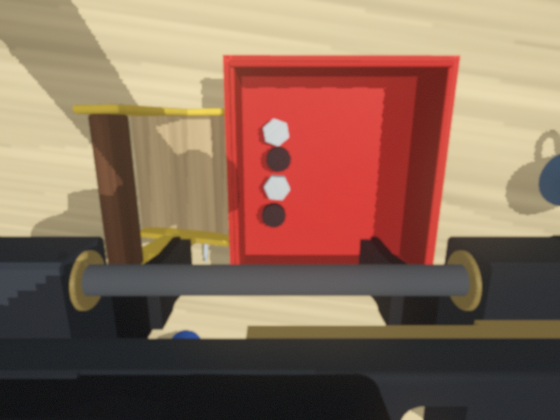

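All four parts are in the bin and the carrier stands outside, leaning with one side on the screwdriver. The screwdriver looks shifted toward the bin. I'll measure both precisely.

```bash
python3 - <<'E'
import cv2
S=cv2.imread("pics/S17f.png");T=cv2.imread("pics/T17f.png")
cv2.imwrite("pics/S17z.png",cv2.resize(S[180:250,240:315],None,fx=8,fy=8,interpolation=cv2.INTER_CUBIC))
cv2.imwrite("pics/T17z.png",cv2.resize(T[180:255,258:308],None,fx=8,fy=8,interpolation=cv2.INTER_CUBIC))
E
```

```text
(no output)
```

View pics/S17z.png

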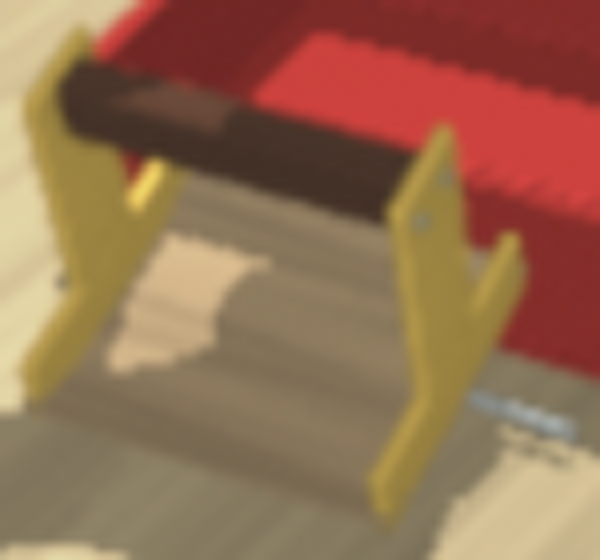

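View pics/T17z.png

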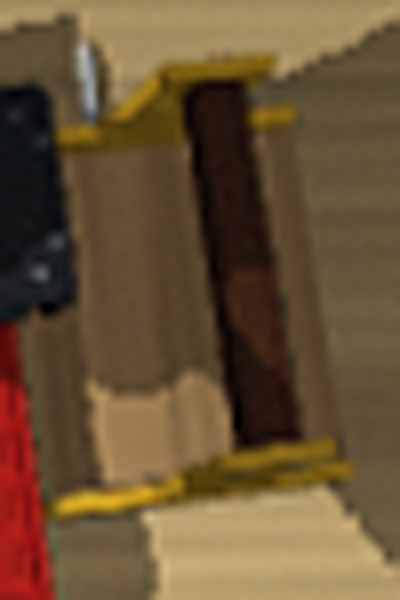

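```bash
python3 - <<'E'
from st import *
S=eyes.capture("scene");T=eyes.capture("top")
bx=np.array([.9905,.1375,0]);nb=np.array([-.1375,.9905,0]);c=np.array([.468,.191,.09])
def loc(X): return np.round(np.array([(X-c)@bx,(X-c)@nb+.126,X[2]])*1000,1)
z=lambda u,v:(240+(u+.5)/8-.5,180+(v+.5)/8-.5)
t=lambda u,v:(258+(u+.5)/8-.5,180+(v+.5)/8-.5)
D={}
for n,a,b in [("+xA",(447,128),(165,72)),("+xB",(395,205),(272,65)),("-xA",(85,32),(208,466)),("-xB",(30,100),(335,447)),
   ("+x lowA",(512,238),(60,140)),("+x lowB",(380,515),(295,118)),("-x lowB",(30,395),(350,470)),("-x lowA",(172,170),(57,508)),
   ("bar+ L",(410,155),(215,85)),("bar- ",(65,70),(268,440))]:
    X,e=tri(ray(S,z(*a)),ray(T,t(*b)));D[n]=X;print(n,loc(X),np.round(X*1000,1),np.round(e[0]*1000,1))
for q in [(575,428),(480,400)]: print("sd shaft scene z=.01",onz(S,z(*q),.010)*1000)
for q in [(85,45),(95,110)]: print("sd shaft top",onz(T,t(*q),.010)*1000)
bz=lambda u,v:(170+(u+.5)/5-.5,170+(v+.5)/5-.5)
print("initial tip",onz(T,bz(531,75),.01),"shaft base",onz(T,bz(540,205),.01),"handle end",onz(T,bz(552,345),.013))
E
```

```text
+xA [ 83.6 -79.5 171.3] [579.   -1.  171.3] 0.2
+xB [  81.9 -123.6  161.5] [583.5 -44.9 161.5] 0.2
-xA [-80.  -73.1 165.1] [416.1 -17.2 165.1] 1.7
-xB [ -78.3 -124.2  161.6] [424.9 -67.6 161.6] 0.3
+x lowA [ 84.6 -26.9  84.9] [572.8  51.2  84.9] 7.2
+x lowB [  84.6 -135.6   17.7] [587.7 -56.5  17.7] 0.6
-x lowB [ -78.1 -135.    20.6] [426.6 -78.3  20.6] 0.0
-x lowA [-78.8  -5.3  56.7] [408.   50.1  56.7] 1.2
bar+ L [ 76.2 -98.7 167.8] [574.4 -21.1 167.8] 0.4
bar-  [-73.7 -99.2 163.3] [426.  -42.2 163.3] 2.4
sd shaft scene z=.01 [619.43509673  46.18394853  10.        ]
sd shaft scene z=.01 [576.47238788  39.34404371  10.        ]
sd shaft top [624.44577311  38.79111972  10.        ]
sd shaft top [593.98578405  34.48649722  10.        ]
initial tip [0.62615592 0.01076744 0.01      ] shaft base [0.52949055 0.00537915 0.01      ] handle end [ 0.42724092 -0.00201712  0.013     ]
```

The carrier leans about 11° with the bar centre at (0.500, -0.031, 0.148) and yaw still 7.9°. The screwdriver's middle has moved roughly 20–26 mm, which is close to the limit, so I must lift the carrier straight up without dragging it. Moving over the bar now.

Request:
play_rows --deltas '[0, 0.4, 0, -16, 0, 0, 0.4, 0, -26, 0, 0, 0.4, 0, -30, 0, 0, 0.4, 0, -30, 0, 0, 0.4, 0, -28, 0, 0, 0.4, 10, -17, 0, 0, 0, 20, -8, 0, 0, 0, 25, 0, 0, 0, 0, 25, 0, 0, 0, 0, 10, 0, 0]'

```text
time_s: 18.4
tcp_pos: [0.4991, -0.0312, 0.1961]
ee_rot: [[0.991, -0.005, -0.137], [0.137, -0.001, 0.991], [-0.005, -1.0, 0.0]]
wrist_force: [0.5, -0.0, -0.4]
gripper_width: 1.001
```

```bash
python3 look2.py p18; python3 - <<'E'
from st import *
s,R,p=state()
g=np.array([.5003,-.0307,.116]);print("to go tool",np.round(R.T@(g-p)*1000,1))
W=eyes.capture("wrist");cv2.imwrite("pics/w18.png",W["img"])
for q in [(.5744,-.0211,.1655),(.426,-.0422,.1655)]: print(proj(W,q,s))
E
```

```text
t 18.4 tcp [499.1 -31.2 196.1] yaw 7.86 ydir [-0.005 -0.001 -1.   ] F [ 0.5 -0.  -0.4] M [ 0.03 -0.   -0.  ] w 87.1 J [ 15.   10.2 -17.   -0.  -63.1 -97.2]
u -98.4 h 125.1
t 18.5 tcp [499.9 -31.  197.3] yaw 7.89 ydir [-0.003 -0.001 -1.   ] F [ 0.6 -0.7  0.5] M [ 0.05 -0.04 -0.04] w 87.0 J [ 15.1  10.2 -16.8  -0.  -63.1 -97.2]
to go tool [ 0.7 81.3  0.3]
[273.194428   324.09667465]
[272.11489318 109.85612012]
```

View pics/p18.png

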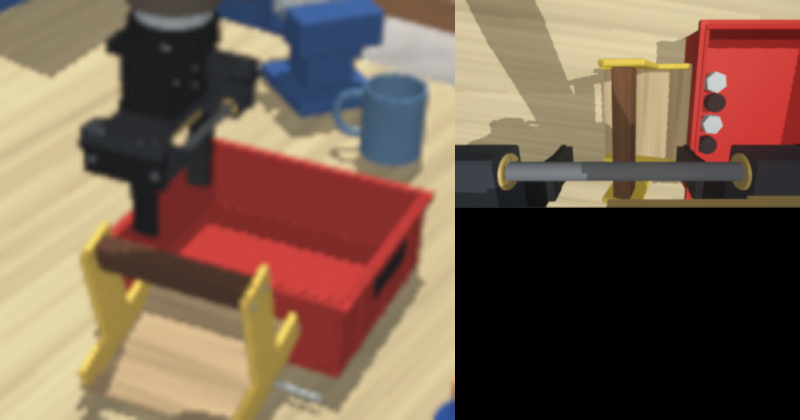

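View pics/w18.png

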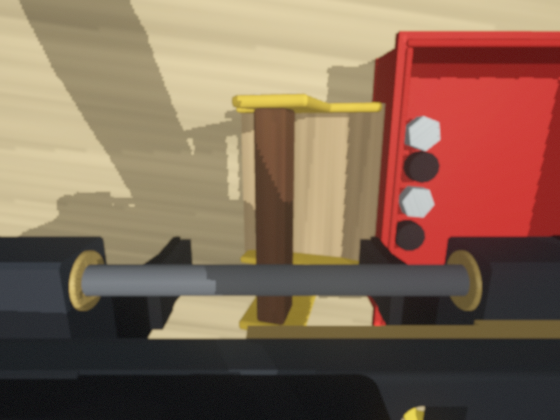

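The bar is centred at column 273 as predicted. I descend deeper this time (TCP ~32 mm below bar centre) while closing only partly, to 36 mm.

Request:
play_rows --deltas '[60, 0, 14, 0, 0, 123, 0, 18, 0, 0, 123, 0, 18, 0, 0, 123, 0, 16, 0, 0, 123, 0, 10, 0, 0, 150, 0, 5, 0, 0, 150, 0, 0, 0, 0, 150, 0, 0, 0, 0, 150, 0, 0, 0, 0, 150, 0, 0, 0, 0]'

```text
time_s: 19.55
tcp_pos: [0.5011, -0.0308, 0.1183]
ee_rot: [[0.991, 0.001, -0.137], [0.137, 0.0, 0.991], [0.001, -1.0, 0.0]]
wrist_force: [-0.1, 0.9, 0.4]
gripper_width: 0.415
```

```bash
python3 look2.py p19
```

```text
t 19.55 tcp [501.1 -30.8 118.3] yaw 7.9 ydir [ 0.001  0.    -1.   ] F [-0.1  0.9  0.4] M [ 0.01 -0.02  0.  ] w 36.1 J [ 15.1  14.8 -23.5   0.  -51.7 -97.2]
u -98.2 h 47.3
```

View pics/p19.png

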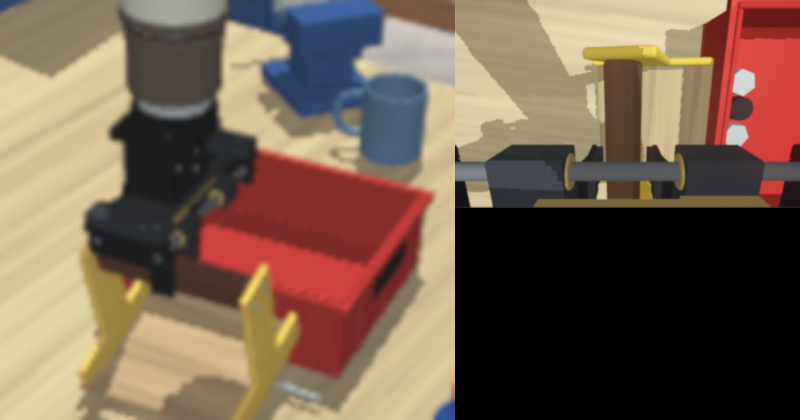

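Request:
play_rows --deltas '[167, 0, 0, 0, 0, 172, 0, 0, 0, 0, 174, 0, 0, 0, 0, 176, 0, 0, 0, 0, 178, 0, -1, 0, 0, 180, 0, -1, 1, 0, 182, 0, -2, 1, 0, 184, 0, -2, 1, 0, 184, 0, 0, 0, 0, 184, 0, 0, 0, 0]'

```text
time_s: 20.65
tcp_pos: [0.5003, -0.0278, 0.1239]
ee_rot: [[0.99, 0.0, -0.138], [0.138, -0.0, 0.99], [0.0, -1.0, -0.0]]
wrist_force: [-0.8, -0.1, 1.3]
gripper_width: 0.283
```

```bash
python3 look2.py p20
```

```text
t 20.65 tcp [500.3 -27.8 123.9] yaw 7.91 ydir [ 0. -0. -1.] F [-0.8 -0.1  1.3] M [ 0.1   0.38 -0.02] w 24.6 J [ 15.4  14.4 -23.1   0.  -52.5 -97.5]
u -95.2 h 52.9
```

View pics/p20.png

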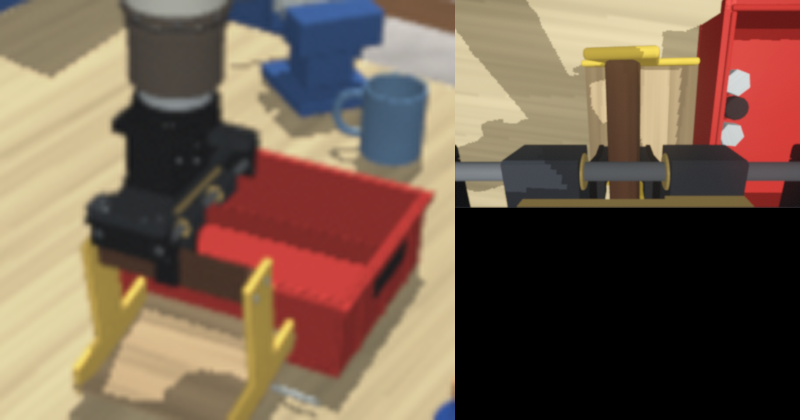

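Request:
play_rows --deltas '[186, 0, -2, 1, 0, 188, 0, -2, 2, 0, 190, 0, -2, 2, 0, 194, 0, -2, 2, 0, 210, 0, -2, 1, 0, 255, 0, -2, 0, 0, 255, 0, -3, 0, 0, 255, 0, -4, 0, 0, 255, 0, -5, 0, 0, 255, 0, -5, 0, 0]'

```text
time_s: 21.75
tcp_pos: [0.4993, -0.02, 0.1531]
ee_rot: [[0.991, 0.0, -0.137], [0.137, 0.0, 0.991], [0.0, -1.0, 0.0]]
wrist_force: [0.3, -0.2, -3.7]
gripper_width: 0.25
```

```bash
python3 look2.py p21
```

```text
t 21.75 tcp [499.3 -20.  153.1] yaw 7.89 ydir [ 0.  0. -1.] F [ 0.3 -0.2 -3.7] M [-0.01 -0.   -0.  ] w 21.8 J [ 16.4  12.4 -21.    0.  -56.6 -98.5]
u -87.3 h 82.1
```

View pics/p21.png

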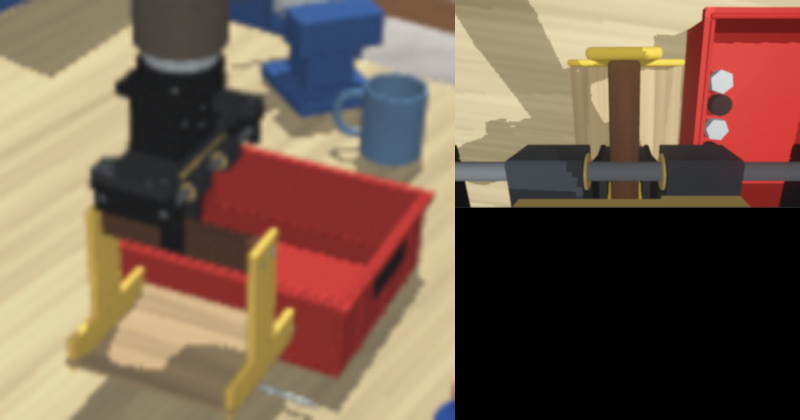

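The carrier is gripped level (21.8 mm opening, -3.7 N of weight). I lift it to a safe height and draw it away from the bin.

Request:
play_rows --deltas '[255, 0, -8, 0, 0, 255, 0, -12, 0, 0, 255, 0, -16, 0, 0, 255, 0, -18, -4, 0, 255, 0, -18, -8, 0, 255, 0, -18, -12, 0, 255, 0, -18, -14, 0, 255, 0, -16, -14, 0, 255, 0, -12, -12, 0, 255, 0, -6, -8, 0]'

```text
time_s: 22.85
tcp_pos: [0.5097, -0.0921, 0.2968]
ee_rot: [[0.991, 0.003, -0.137], [0.137, -0.0, 0.991], [0.003, -1.0, -0.001]]
wrist_force: [0.5, 0.7, -4.1]
gripper_width: 0.252
```

Request:
play_rows --deltas '[255, 0, -2, -4, 0, 255, 0, 0, -2, 0, 255, 0, 0, 0, 0, 255, 0, 0, 0, 0, 255, 0, 0, 0, 0, 255, 0, 0, 0, 0, 255, 0, 0, 0, 0, 255, 0, 0, 0, 0, 255, 0, 0, 0, 0, 255, 0, 0, 0, 0]'

```text
time_s: 23.85
tcp_pos: [0.5099, -0.0972, 0.2967]
ee_rot: [[0.991, 0.0, -0.137], [0.137, 0.0, 0.991], [0.0, -1.0, 0.0]]
wrist_force: [0.7, 0.6, -4.9]
gripper_width: 0.254
```

```bash
python3 - <<'E'
from st import *
s,R,p=state()
S=eyes.capture("scene");T=eyes.capture("top")
cv2.imwrite("pics/S22f.png",S["img"]);cv2.imwrite("pics/T22f.png",T["img"])
a=cv2.resize(S["img"][60:270,160:370],(400,400),interpolation=cv2.INTER_CUBIC);b=cv2.resize(T["img"][140:300,180:340],(400,400),interpolation=cv2.INTER_CUBIC)
cv2.imwrite("pics/p22.png",np.hstack([a,b]))
E
```

```text
t 23.85 tcp [509.9 -97.2 296.7] yaw 7.89 ydir [ 0.  0. -1.] F [ 0.7  0.6 -4.9] M [-0.01 -0.    0.01] w 22.1 J [  7.1   8.4  -4.6  -0.  -76.9 -89.2]
```

View pics/p22.png

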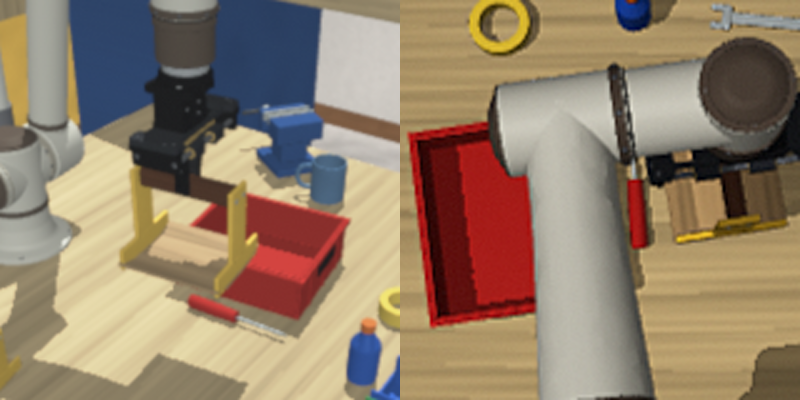

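The screwdriver now looks only ~15 mm from its start. Next I check that the carrier is level, its height and the bin contents.

```bash
python3 - <<'E'
from st import *
s,R,p=state()
S=eyes.capture("scene");T=eyes.capture("top");W=eyes.capture("wrist")
bx=np.array([.9905,.1375,0]);nb=np.array([-.1375,.9905,0]);up=np.array([0,0,1.])
im=cv2.resize(S["img"][130:220,215:305],None,fx=6.5,fy=6.5,interpolation=cv2.INTER_CUBIC)
f=lambda X:tuple(int(v) for v in ((proj(S,X)-[215,130]+.5)*6.5))
for zc,col in [(.030,(0,255,0))]:
    b=p+up*zc
    for y in (-.085,.085):
        for a,h in [(-.025,.017),(.025,.017),(-.07,-.135),(.07,-.135)]:
            cv2.circle(im,f(b+bx*(y)+nb*a+up*h),3,col,-1)
o=np.zeros((585,800,3),np.uint8);o[:,:585]=im[:585];w=cv2.resize(W["img"],(215,161));o[:161,585:]=w
cv2.imwrite("pics/p23.png",o)
# screwdriver red handle in top: 
hsv=cv2.cvtColor(T["img"],cv2.COLOR_BGR2HSV)
def handle(img):
    h=cv2.cvtColor(img,cv2.COLOR_BGR2HSV);m=((h[...,0]<8)|(h[...,0]>172))&(h[...,1]>150)&(h[...,2]>90)
    m=m.astype(np.uint8);m[:,:267]=0;m[:,290:]=0;m[:200]=0;m[245:]=0
    ys,xs=np.nonzero(m);return xs.mean(),ys.mean(),len(xs)
for nm,im0 in [("t0",cv2.imread("pics/top0.png")),("now",T["img"])]:
    h=handle(im0);print(nm,h,onz(T,h[:2],.013)*1000)
def sh(img):
    h=cv2.cvtColor(img,cv2.COLOR_BGR2HSV);m=((h[...,0]<8)|(h[...,0]>172))&(h[...,1]>150)&(h[...,2]>90)
    m=m.astype(np.uint8);n,l,st,ce=cv2.connectedComponentsWithStats(m)
    return [(np.round(ce[i],1).tolist(),int(st[i,4])) for i in range(1,n) if st[i,4]>40]
s0=cv2.imread("pics/scene0.png")
for i in (s0,S["img"]): 
    q=sh(i);print([(a,n,np.round(onz(S,a,.013)*1000)) for a,n in q])
E
```

```text
t 23.95 tcp [509.9 -97.2 296.6] yaw 7.89 ydir [-0.  0. -1.] F [-0.4  0.  -4.7] M [-0.01 -0.01  0.01] w 21.9 J [  7.1   8.4  -4.6  -0.  -76.9 -89.2]
t0 (np.float64(278.28402366863907), np.float64(224.9171597633136), 169) [476.753448     3.50940283  13.        ]
now (np.float64(274.0542168674699), np.float64(225.2289156626506), 166) [475.85286696  18.8104161   13.        ]
[([295.4, 191.9], 4089, array([440., 227.,  13.])), ([268.7, 223.3], 159, array([472.,   4.,  13.]))]
[([310.1, 193.9], 2469, array([494., 248.,  13.])), ([271.8, 174.6], 175, array([290., 282.,  13.])), ([270.9, 221.3], 160, array([472.,  18.,  13.]))]
```

View pics/p23.png

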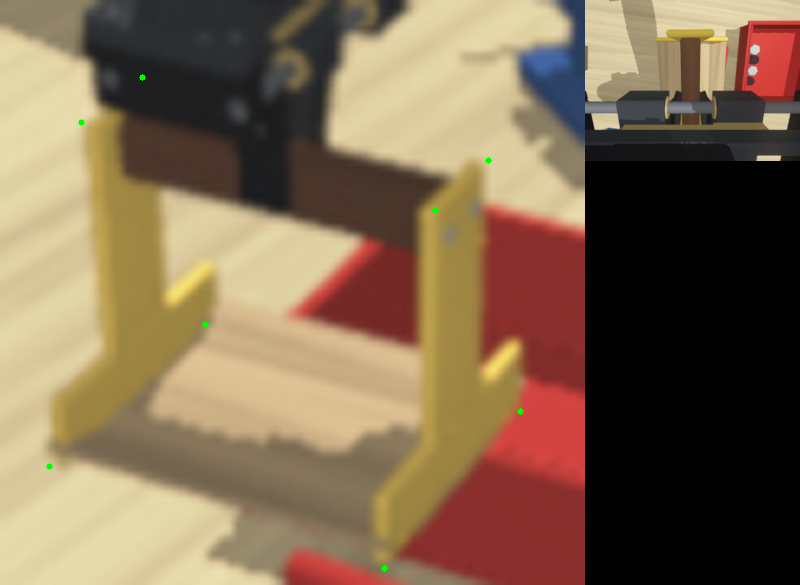

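```bash
python3 - <<'E'
from st import *
W=eyes.capture("wrist")
cv2.imwrite("pics/w24.png",cv2.resize(W["img"][20:260,360:560],None,fx=2.5,fy=2.5,interpolation=cv2.INTER_CUBIC))
E
```

```text
(no output)
```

View pics/w24.png

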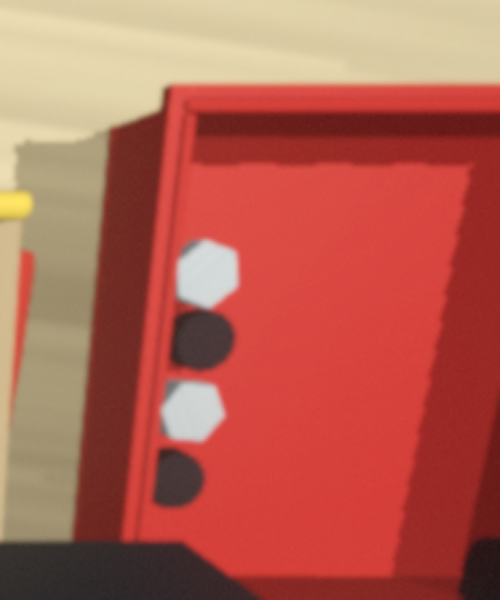

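Both nuts (207,272) and (193,410) and both wheels (203,340) and (178,477) lie on the bin floor. The carrier is empty, level and still, so I hand the job in.

```bash
python3 - <<'E'
from st import *
state(); print(r.finish_job()); 
E
```

```text
t 24.15 tcp [509.9 -97.2 296.7] yaw 7.89 ydir [ 0.  0. -1.] F [-0.  -0.6 -4.4] M [ 0.01 -0.02  0.01] w 21.7 J [  7.1   8.4  -4.6  -0.  -76.9 -89.2]
the job is handed in; nothing more can be done
None
```

All four parts are in the bin and the empty carrier is held level in the air, but it slipped from the grip on the way and nudged the screwdriver. I handed the job in at 24.2 s.

**What I did:** I lifted the carrier level by its bar with all four parts in it. The gripper can only turn about its vertical axis, so I tipped the carrier by levering its side on the bin's near rim, and the parts slid into the bin.

**What went wrong:** At about 50° of tilt the bar slid out of the fingers. The carrier then dropped down the outside of the bin and landed leaning on the screwdriver. I gripped the bar again, deeper this time, and lifted the carrier straight up and away from the bin.

**Last checks:**
- **Parts:** both nuts and both wheels are visible on the bin floor.
- **Grip:** the finger opening is 21.7 mm on the 22 mm bar, and the gripper carries about 4.4 N.
- **Pose:** the carrier looks level to within about 0.02 rad. The bar is at about 0.33 m, so there is about 0.19 m of air underneath, and it is about 0.29 m from the bin's centre. The height and level are less exact than the rest: predicted points differed from the picture by 1–3 pixels.
- **Screwdriver:** its handle ended about 15 mm from where it started. While the carrier lay on it I estimated 20–26 mm at its middle, and about 28 mm at its tip. I have no reading for the moment of the fall, so I cannot rule out that it briefly passed the 30 mm limit.

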